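# Load the bakery counter's display bay

### The job

Set up the pastry display: draw the lock pin out of its block and hang it in the notch of the pin rest, slide the front gate fully open, then slide every baking tray that is on the counter in through the front and under the glass shelf, one to a lane, plain end first and right home against the back stop with its lug in front of the glass. Last, slide the gate fully shut behind them, leaving the pin parked. Keep the trays flat on the counter (slide them, do not lift or tip them) and leave the jars, cans, cup and box alone.

Things in the scene. Friction and masses are not known exactly. Their poses are not given: they have to be found in the camera images.
- bay: fixed low display bay on the counter. Origin at z=0 in the middle of its front gate line; x points inward (roughly away from the robot), y left along the gate, z up. Its floor is flush with the counter, no step. In front of the glass (x 0.006 to 0.100) it is open above. It has three lanes along x, centres at y = -0.078, 0 and 0.078. Yaw varies by 0.1 rad
- bay_glass (a point): middle of the front edge of the clear glass shelf, at its underside: bay x=0.100, y=0, z=0.050. The glass roofs the lanes from bay x 0.0995 to 0.215, y -0.120 to 0.120; its top is at z 0.056. Lanes are 72 mm wide between 50 mm high side walls and two dividers, 6 mm thick, 20 mm high, from bay x=0.102 on; a 30 mm high back stop at bay x=0.203 ends all three
- pin_block (a point): mouth of the bore in the steel pin block, bay x=-0.030, y=0.139, z=0.040. The block is 30 x 30 mm and 40 mm high; the vertical bore, 14.5 mm wide, goes right through to the counter
- gate (a joint): slide of the gate across the bay's front, m: 0 = shut, 0.25 = fully open (along bay +y). An aluminium bar 10 mm thick, 250 mm long, z 0.005 to 0.031, centred at bay x=0, y=joint value. An arm on its +y end, z 0.042 to 0.052, reaches 45 mm towards the robot over the pin block and strikes the pin while that stands in the bore. Friction about 2 N; stays where left
- gate_knob (a point): point on the axis of the upright black knob in the middle of the gate, 16 mm across, z 0.031 to 0.071; this point is at z 0.055, bay x=0, y=joint value
- pin: loose steel lock pin, upright in the block's bore at the start, foot on the counter, 90 g. Origin at the centre of its foot, z up along it. Shank 12 mm across, z 0 to 0.060; collar 30 mm across, 0.060 to 0.066; black round handle 16 mm across, 0.066 to 0.100
- rest: fixed steel pin rest right of the bay: a post with a level fork plate 50 mm wide, z 0.070 to 0.078. Origin on the counter under the plate's middle; x along the notch, inward; yaw varies. The notch, 17 mm wide, is open at its front (x=-0.020) and ends at the post (x=0.020, no taller than the plate). The pin enters level from the front, shank in the notch, and hangs by its collar
- rest_notch (a point): centre of the parking place in the notch at the plate's top, z 0.078, rest x=0.008; axes as the rest's. A parked pin's collar rests at this height, its origin 60 mm below
- tray1: loose steel tray with a lattice tart baked in it, 130 x 60 mm, rim 22 mm, 30 mm to the top of the baking, 0.35 kg. May be absent. Origin at its underside's centre, x along it from lug end to plain end. The lug is an upright fin: x -0.092 to -0.062, 10 mm thick across y, z 0.002 to 0.062. Home, its plain end meets the back stop: origin at bay x=0.138, lug at bay x=0.061
- tray1_lug (a point): middle of the top of that tray's lug (tray x=-0.077, z 0.062); axes as the tray's
- tray2: loose steel tray with a row of small buns baked in it, 130 x 60 mm, rim 22 mm, 30 mm to the top of the baking, 0.35 kg. May be absent. Origin at its underside's centre, x along it from lug end to plain end. The lug is an upright fin: x -0.092 to -0.062, 10 mm thick across y, z 0.002 to 0.062. Home, its plain end meets the back stop: origin at bay x=0.138, lug at bay x=0.061
- tray2_lug (a point): middle of the top of that tray's lug (tray x=-0.077, z 0.062); axes as the tray's
- tray3: loose steel tray with a dark cake with cream dots baked in it, 130 x 60 mm, rim 22 mm, 30 mm to the top of the baking, 0.35 kg. May be absent. Origin at its underside's centre, x along it from lug end to plain end. The lug is an upright fin: x -0.092 to -0.062, 10 mm thick across y, z 0.002 to 0.062. Home, its plain end meets the back stop: origin at bay x=0.138, lug at bay x=0.061
- tray3_lug (a point): middle of the top of that tray's lug (tray x=-0.077, z 0.062); axes as the tray's
- tomato_can: bystander: can, 60 mm across, 85 mm high; origin at the centre of its underside
- jam_jar: bystander: jar, 56 mm across, 75 mm high; origin at the centre of its underside
- cup: bystander: white cup, 60 mm across, 55 mm high; origin at the centre of its underside
- honey_jar: bystander: amber jar, 48 mm across, 60 mm high; origin at the centre of its underside
- cracker_box: bystander: upright cardboard box, 50 x 100 mm, 130 mm high; origin at the centre of its underside
- bean_can: bystander: can, 60 mm across, 85 mm high; origin at the centre of its underside
There are look-alikes about, which are no part of the job. Leave any blue or purple look-alike of the tray1 alone.

How it is judged:
By the outcome, as a careful person would: the job done as asked, in the order asked, and still so for the second after the job is handed in, with the robot touching nothing.
Of tray1, tray2, tray3 only 2 to 3 are there at a start; the rules pass over those that are not, and their reading is None.
At some moment in a run one of tray1, tray2, tray3 may be knocked a few centimetres aside while the robot is not near it.
It also fails if it takes over 210 s, if anything falls off the work surface, if the arm or the gripper's body presses on something with over 40 N, if the wrist force passes 120 N, or if a joint passes its speed limit or range.

### The arm

A 7-joint arm with a two-finger parallel gripper is mounted at the origin on the work surface. World frame = base frame: x ahead of the robot, y to its left, z up, the work surface at z = 0. Lengths are in m, angles in rad, forces in N, time in s.
With the tool pointing down it reaches from about 0.35 to 0.775 m from the base axis. Payload 3.1 kg.
Tool frame: the origin (TCP) lies midway between the tips of the shut fingers; the grasp point (between the pads) lies 19 mm behind it; z points along the fingers, y is the line along which they close (so a half turn about z gives the same grasp; the last joint's range is limited). The gripper opens to 85 mm and grips with 20 to 120 N. Pads are 22 mm wide; open, the fingers measure 114 mm over their backs; the gripper's body (76 mm by 85 mm) begins 54 mm behind the grasp point. The pads swing forward as they close: fully open they stand 13 mm farther back than shut.
Start: joints at [-1.304, 0.311, 0.014, 1.512, -0.004, 1.319, -0.027], TCP at [0.167, 0.524, 0.231] pointing down, gripper open.
Joint ranges: [-2.7, 2.7], [-0.3, 1.91], [-1.27, 1.3], [0.12, 2.57], [-1.44, 4.58], [0.2, 2.03], [-3.05, 3.05]. Speed limits (rad/s): [2.79, 2.79, 3.14, 3.14, 3.14, 3.14, 3.14].

### API

Orientations are given as a unit quaternion [w, x, y, z].
In Python, from cell import get_state, snapshot, close_job gives the robot as it stands.
- The arm moves only by the tool apply_moves, never from a script. Its argument "motion" is text: rows parted by semicolons, each of 7 numbers parted by spaces: the closure, from -1 (fully open) to 1 (shut), then the shift along the tool's x, y, z scaled (see below), then the turn, a rotation vector about the tool's x, y, z scaled (see below). In form: jaw dx dy dz wx wy wz; .... A call has 1 to 20 rows; each row is the pose to reach, as a shift and turn from the pose commanded when the call began, along the tool's axes at that moment; what a row does not reach only later rows make up. The controller multiplies each number of a shift by 1 m and each number of a turn by 60 degrees. A row lasts 1/10 s, in which the tool goes at most 50 mm and 8.59 degrees, less where a joint would pass 70% of its speed; a pose out of reach is approached as far as the arm can. A call with a number of a shift or a turn outside -1 to 1 is refused whole. A call with a gripper value outside its range is refused whole. The fingers move at their own pace and stop on an object; "squeeze" is the grip in N (left out, the last holds). Time passes only in rows, so rows that repeat a pose let the fingers close. It gives the time, the measured TCP pose, the force, the opening and the grip force at its end, in the units of the state.
- get_state(): the state, without advancing time (a new reading comes with each control period).
- snapshot(name): name is "scene" or "top"; returns a dict with "image" (420x560x3 uint8, red, green, blue), "camera_matrix" (3x3 intrinsics, pixels), "T" (4x4, takes a point from camera to world coordinates). Camera axes: x right, y up, looking along -z (the intrinsics and any distortion apply to the point x, -y, -z); pixel columns grow to the right and rows downward; lengths in m; the calibration is good to about 2 mm. A picture is of the moment at which its call begins. There is no depth.
- close_job(): hands the job in; it is judged then, once.
The state is a dict: "clock": time; "q": joint angles; "dq": joint speeds; "tau": joint torques, N m; "tool_pos": TCP position; "orientation": TCP orientation; "wrist_force": force on the tool from outside, world axes, zero at the start; "moment": the same for the moment, N m; "finger_gap": finger opening in m; "grasp_force": force on a finger pad.
Only numpy, scipy, OpenCV 4.12 (cv2) and the standard library are available. Lean on these libraries where they do the work, as an engineer would, in place of code of your own. Each camera call takes 0.05 s, during which the arm holds its last target. There are 200 camera calls.

## Working session

There is one attempt and no reset: what is moved stays moved. The work goes in short steps, Python scripts to look and compute and a tool call to move; the robot and the scene stay as the last step left them, time stands still between calls to the robot, and variables do not carry over. Pictures are saved under pics/ and viewed, at most 14 in all, crops included, and the job is handed in when it is done.

Besides the shell and the picture viewer there is one more tool, called after "Emit:" by a JSON object that holds its "method" and its "body". apply_moves: Moves the arm, as the interface text tells. Shifts and turns lie within -1 to 1; 1 stands for 1 m of shift or 60 degrees of turn. Its arguments: {"type":"object","properties":{"motion":{"type":"string"},"squeeze":{"type":"number"}},"required":["motion"]}

```bash
mkdir -p pics; python3 - <<'E'
from cell import *
import cv2,numpy as np
s=get_state();print(s)
for n in("scene","top"):
    d=snapshot(n);cv2.imwrite(f"pics/{n}0.png",d["image"][:,:,::-1]);print(d["camera_matrix"],d["T"],[k for k in d])
E
```

```text
{'clock': 0.0, 'q': array([-1.30371058,  0.31177639,  0.01395901,  1.51306587, -0.00440547,
        1.31918481, -0.02720563]), 'dq': array([ 1.44785385e-03, -1.22082501e-04,  1.19917637e-03,  1.65720513e-03,
        4.36834719e-04,  1.83448499e-03,  9.58144611e-06]), 'tau': array([ 6.45782911e-04, -3.79911017e+01,  1.46165388e-01, -2.30593121e+01,
        1.22121186e-02,  1.33376868e-02,  2.16721890e-05]), 'tool_pos': array([0.16689459, 0.52330057, 0.23018959]), 'orientation': array([-1.43607016e-04,  1.53730137e-01,  9.88112140e-01, -1.19321806e-03]), 'wrist_force': array([-0.42352073, -0.13732841,  0.02099761]), 'moment': array([ 0.01289616,  0.01426776, -0.00317192]), 'grasp_force': 0.0, 'finger_gap': 0.0856180685762291}
[[393.24734468   0.         278.46395997]
 [  0.         393.24734468 199.86790019]
 [  0.           0.           1.        ]] [[-0.66978358 -0.42901399  0.60608329  1.11066508]
 [ 0.74251839 -0.39520426  0.54081423  0.58805167]
 [ 0.00750983  0.81225648  0.5832521   0.68671275]
 [ 0.          0.          0.          1.        ]] ['image', 'camera_matrix', 'T']
[[492.7134575    0.         276.90808059]
 [  0.         492.7134575  210.44871978]
 [  0.           0.           1.        ]] [[-1.71358160e-03  9.89795151e-01 -1.42487273e-01  2.93544713e-01]
 [-9.99998254e-01 -1.58990689e-03  9.81817336e-04  2.95052163e-02]
 [ 7.45256540e-04  1.42488707e-01  9.89796147e-01  1.39110841e+00]
 [ 0.00000000e+00  0.00000000e+00  0.00000000e+00  1.00000000e+00]] ['image', 'camera_matrix', 'T']
```

View pics/scene0.png

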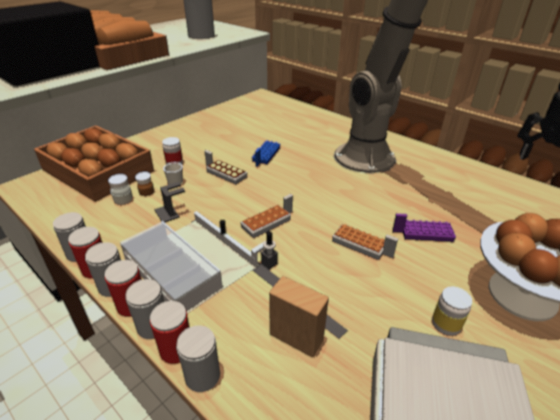

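```bash
python3 - <<'E'
import cv2
a=cv2.imread("pics/top0.png");cv2.imwrite("pics/top0x.png",cv2.resize(a,(784,588),interpolation=cv2.INTER_CUBIC))
E
```

```text
(no output)
```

View pics/top0x.png

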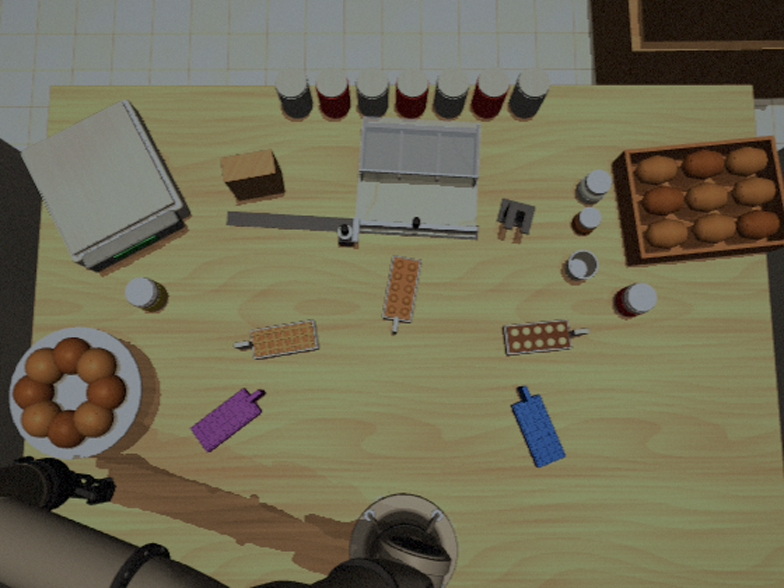

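The scene shows three trays: lattice at top-zoom (284,340), buns at (402,290) and dark cake at (538,338). The pin is at (346,232), the rest at (516,215) and the bay around (418,180). The blue and purple trays are decoys. Next I'm zooming in to measure.

```bash
cat > h.py <<'E'
from cell import *
import cv2,numpy as np
from scipy.spatial.transform import Rotation as R
from scipy.optimize import least_squares
def proj(d,P):
    P=np.atleast_2d(P);T=d["T"];c=(P-T[:3,3])@T[:3,:3]
    K=d["camera_matrix"];return np.c_[K[0,0]*c[:,0]/-c[:,2]+K[0,2],K[1,1]*-c[:,1]/-c[:,2]+K[1,2]]
def unproj(d,uv,z):
    uv=np.atleast_2d(uv).astype(float);K=d["camera_matrix"]
    r=np.c_[(uv[:,0]-K[0,2])/K[0,0],-(uv[:,1]-K[1,2])/K[1,1],-np.ones(len(uv))]@d["T"][:3,:3].T
    o=d["T"][:3,3];return o+r*((z-o[2])/r[:,2])[:,None]
def crop(d,x0,y0,w,h,k):
    a=cv2.resize(d["image"][y0:y0+h,x0:x0+w,::-1],None,fx=k,fy=k,interpolation=cv2.INTER_CUBIC)
    return np.clip(a.astype(float)*1.4,0,255).astype(np.uint8)
def cm(uv,x0,y0,k): # crop px -> image px
    return (np.atleast_2d(uv)+.5)/k-.5+[x0,y0]
E
python3 - <<'E'
from h import *
d=snapshot("top")
cv2.imwrite("pics/cA.png",crop(d,235,83,155,95,5))
b=np.zeros((560,760,3),np.uint8)
for (x,y,X,Y) in((160,220,0,0),(265,175,380,0),(350,215,0,280)): b[Y:Y+280,X:X+380]=crop(d,x,y,76,56,5)
d=snapshot("scene");b[280:,380:]=crop(d,140,160,76,56,5)
cv2.imwrite("pics/cB.png",b)
cv2.imwrite("pics/cC.png",crop(d,115,175,160,118,5))
E
```

```text
(no output)
```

View pics/cA.png

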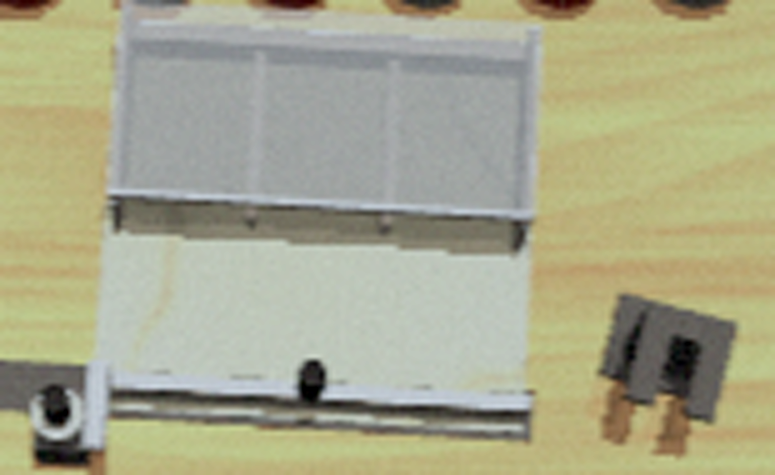

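View pics/cB.png

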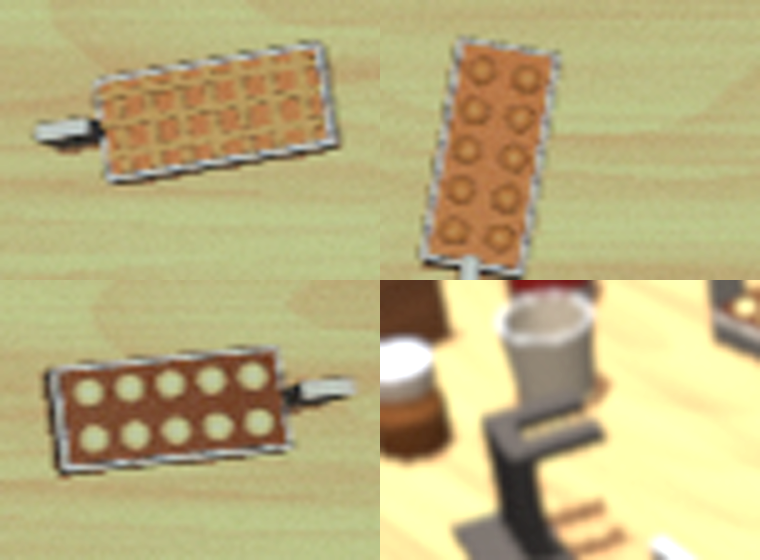

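View pics/cC.png

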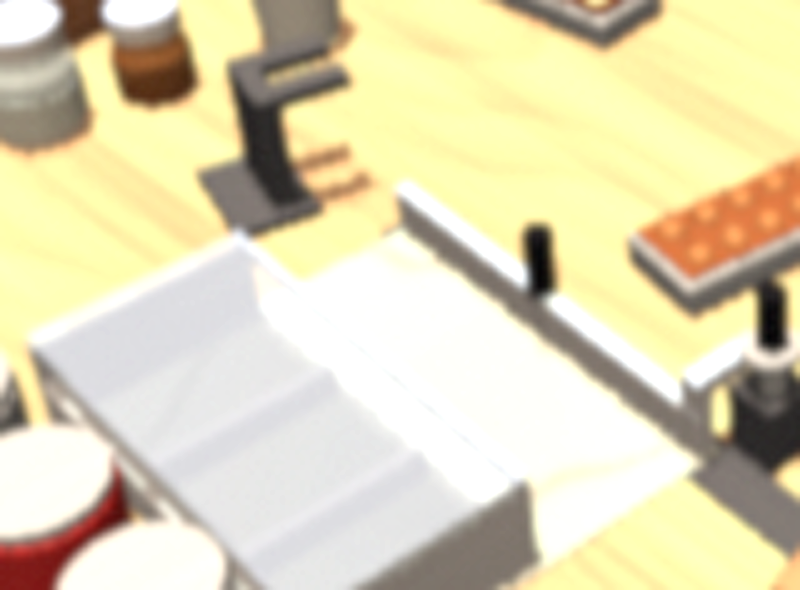

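Crop A shows the bay's glass edge running (108,192)–(532,216), the knob top at (314,366), the pin at (57,400) and the rest fork around (683,355), open downwards. Crops B and C give the tray corners and a second view of the knob, pin and fork. I'll fit the poses from these.

```bash
cat > fit.py <<'E'
from h import *
def pose(p,L): c,s=np.cos(p[2]),np.sin(p[2]); L=np.array(L,float); return np.c_[p[0]+c*L[:,0]-s*L[:,1],p[1]+s*L[:,0]+c*L[:,1],L[:,2]]
def fit(obs,p0):
    f=lambda p:np.concatenate([(proj(d,pose(p,L))-uv).ravel() for d,L,uv in obs])
    r=least_squares(f,p0,loss="soft_l1");return r.x,f(r.x).reshape(-1,2)
RIM=[[-.065,.03,.022],[.065,.03,.022],[.065,-.03,.022],[-.065,-.03,.022]]
E
python3 - <<'E'
from fit import *
t=snapshot("top");s=snapshot("scene")
A=lambda uv:cm(uv,235,83,5)
C=lambda uv:cm(uv,115,175,5)
np.set_printoptions(precision=4,suppress=True)
print("glass",unproj(t,A([[108,192],[532,216]]),.056),"knob",unproj(t,A([314,366]),.071),unproj(s,C([537,230]),.071))
print("pin",unproj(t,A([57,392]),.1),unproj(t,A([57,412]),.066),unproj(s,C([770,288]),.1),unproj(s,C([770,352]),.066))
print("gate",unproj(t,A([[110,376],[532,398]]),.031),unproj(s,C([[403,185],[685,395]]),.031))
print("plate top",unproj(t,A([[648,302],[737,323],[712,420],[630,400]]),.078))
print("plate scn",unproj(s,C([[232,65],[325,42],[350,72],[258,98]]),.078))
for nm,uv,lug,p0 in(("t1",cm([[98,78],[320,42],[337,145],[110,180]],160,220,5),cm([[37,130],[95,125]],160,220,5),(.4,.25,-1.4)),
 ("t2",cm([[43,260],[78,40],[178,52],[143,273]],265,175,5),None,(.5,0,0)),
 ("t3",cm([[290,165],[280,68],[52,90],[65,190]],350,215,5),cm([[353,103],[300,110]],350,215,5),(.4,-.2,1.5))):
    L=RIM
    if nm=="t3": uv=cm([[290,165],[65,190],[52,90],[280,68]],350,215,5)
    if nm=="t2": uv=uv
    p,r=fit([(t,L,uv)],p0);print(nm,p,"res",r.ravel(),"lug",pose(p,[[-.077,0,.062]]))
    if lug is not None: print(unproj(t,lug,.062))
E
```

```text
glass [[ 0.7399  0.086   0.056 ]
 [ 0.7255 -0.1522  0.056 ]] knob [[ 0.6354 -0.0284  0.071 ]] [[ 0.6323 -0.0271  0.071 ]]
pin [[0.6137 0.111  0.1   ]] [[0.6109 0.1131 0.066 ]] [[0.6108 0.1126 0.1   ]] [[0.6153 0.1165 0.066 ]]
gate [[ 0.6401  0.0854  0.031 ]
 [ 0.627  -0.1534  0.031 ]] [[ 0.6246 -0.1507  0.031 ]
 [ 0.6371  0.0807  0.031 ]]
plate top [[ 0.6694 -0.2119  0.078 ]
 [ 0.6574 -0.2604  0.078 ]
 [ 0.603  -0.245   0.078 ]
 [ 0.6142 -0.2006  0.078 ]]
plate scn [[ 0.6549 -0.2541  0.078 ]
 [ 0.6062 -0.2354  0.078 ]
 [ 0.615  -0.2007  0.078 ]
 [ 0.6639 -0.2167  0.078 ]]
t1 [ 0.4028  0.2342 -1.4145] res [-0.9122 -0.3381  0.8655 -0.4377  0.5441  0.1945 -0.5123  0.586 ] lug [[0.3908 0.3103 0.062 ]]
[[0.3896 0.3248 0.062 ]
 [0.3922 0.2936 0.062 ]]
t2 [ 0.5041  0.0005 -0.1554] res [-0.5915  0.175  -0.5056 -0.9515  0.4586 -0.1612  0.6454  0.8492] lug [[0.4281 0.0125 0.062 ]]
t3 [ 0.4065 -0.2699  1.6703] res [ 1.06    0.9703 -0.3912  0.7083 -0.4912 -0.7321  0.077  -1.0102] lug [[ 0.4141 -0.3465  0.062 ]]
[[ 0.4166 -0.3595  0.062 ]
 [ 0.4128 -0.3307  0.062 ]]
```

Poses agree: bay at (0.6335, -0.0275, yaw -0.057), pin at (0.612, 0.113). The rest needs the tightest fit, so I'm measuring it more closely.

```bash
cat >> fit.py <<'E'
PL=[[-.02,.025,.078],[-.02,.0085,.078],[.02,.0085,.078],[.02,-.0085,.078],[-.02,-.0085,.078],[-.02,-.025,.078],[.03,-.025,.078],[.03,.025,.078]]
E
python3 - <<'E'
from fit import *
ims=[]
p=(.631,-.2285,-.26)
out=[]
for n,x,y,w,h in(("top",350,137,38,42),("scene",155,178,38,42)):
    S=[snapshot(n) for _ in range(6)];d=S[0];im=np.mean([q["image"] for q in S],0).astype(np.uint8);np.save(n+"_rest.npy",im)
    d["image"]=im;k=10
    b=crop(d,x,y,w,h,k)
    b=np.clip(b.astype(float)*(1.5 if n=="top" else 1),0,255).astype(np.uint8)
    uv=((proj(d,pose(p,PL))-[x,y]+.5)*k-.5)
    c=b.copy();
    cv2.polylines(c,[np.round(uv).astype(int)],True,(0,0,255),1)
    out.append(c)
cv2.imwrite("pics/rest1.png",np.hstack(out))
E
```

```text
(no output)
```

View pics/rest1.png

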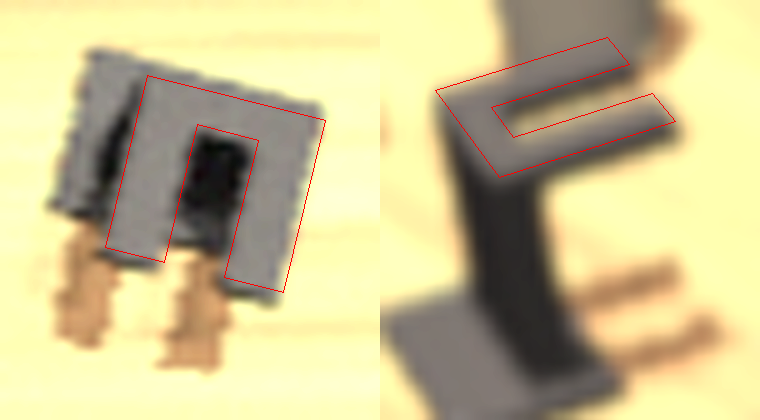

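The overlay matches to about 1 mm, with a slight shift forward: rest ≈ (0.630, -0.2283, yaw -0.265). Next is the move helper, then the pin.

```bash
cat > mv.py <<'E'
from fit import *
import sys
BAY=(.6335,-.0275,-.057); REST=(.630,-.2283,-.265)
np.set_printoptions(precision=4,suppress=True)
def bay(x,y,z=0): return pose(BAY,[[x,y,z]])[0]
def rest(x,y,z=0): return pose(REST,[[x,y,z]])[0]
def go(*tg):
    "tg: (pos, tool y angle or None) -> dx dy dz wx wy wz, yaw turn, rows needed"
    s=get_state();w,x,y,z=s["orientation"];r=R.from_quat([x,y,z,w]);M=r.as_matrix()
    print("now",s["tool_pos"],"yang %.3f"%np.arctan2(M[1,1],M[0,1]),"tilt",M[:2,2],"q7 %.2f"%s["q"][6],"gap %.4f"%s["finger_gap"],"t %.1f"%s["clock"],"F",s["wrist_force"])
    for p,a in tg:
        if a is None: a=np.arctan2(M[1,1],M[0,1])
        Y=np.array([np.cos(a),np.sin(a),0]);Z=np.array([0,0,-1.]);X=np.cross(Y,Z)
        rv=(r.inv()*R.from_matrix(np.c_[X,Y,Z])).as_rotvec()/np.deg2rad(60)
        dd=M.T@(np.array(p)-s["tool_pos"]);print("%.4f %.4f %.4f %.4f %.4f %.4f"%(*dd,*rv),"| rows %.1f %.1f"%(np.linalg.norm(dd)/.05,np.linalg.norm(rv)*60/8.59))
E
python3 - <<'E'
from mv import *
p=bay(-.03,.139);print(p)
go(((*p[:2],.20),1.306),((*p[:2],.12),1.306),((*p[:2],.069),1.306))
E
```

```text
[0.6115 0.113  0.    ]
now [0.1671 0.524  0.2313] yang 1.262 tilt [0.     0.0001] q7 -0.03 gap 0.0853 t 0.9 F [-0.0267  0.0226 -0.7692]
-0.5482 -0.2566 0.0313 0.0001 -0.0000 -0.0419 | rows 12.1 0.3
-0.5482 -0.2566 0.1113 0.0001 -0.0000 -0.0419 | rows 12.3 0.3
-0.5482 -0.2566 0.1623 0.0001 -0.0000 -0.0419 | rows 12.5 0.3
```

Emit:
{"method": "apply_moves", "body": {"motion": "-1 -0.548 -0.257 0.031 0 0 -0.042; -1 -0.548 -0.257 0.031 0 0 -0.042; -1 -0.548 -0.257 0.031 0 0 -0.042; -1 -0.548 -0.257 0.031 0 0 -0.042; -1 -0.548 -0.257 0.031 0 0 -0.042; -1 -0.548 -0.257 0.031 0 0 -0.042; -1 -0.548 -0.257 0.031 0 0 -0.042; -1 -0.548 -0.257 0.031 0 0 -0.042; -1 -0.548 -0.257 0.031 0 0 -0.042; -1 -0.548 -0.257 0.031 0 0 -0.042; -1 -0.548 -0.257 0.031 0 0 -0.042; -1 -0.548 -0.257 0.031 0 0 -0.042; -1 -0.548 -0.257 0.031 0 0 -0.042; -1 -0.548 -0.257 0.031 0 0 -0.042; 0 -0.548 -0.257 0.031 0 0 -0.042; 0 -0.548 -0.257 0.031 0 0 -0.042; 0 -0.548 -0.257 0.031 0 0 -0.042; 0 -0.548 -0.257 0.031 0 0 -0.042", "squeeze": 50}}

```text
clock: 2.7
tool_pos: [0.6106, 0.1141, 0.2007]
orientation: [0.0, 0.131, 0.991, 0.0]
wrist_force: [0.2, -0.3, 0.5]
finger_gap: 0.0428
grasp_force: 0.0
```

```bash
python3 - <<'E'
from mv import *
p=bay(-.03,.139)
go(((*p[:2],.12),1.306),((*p[:2],.070),1.306))
E
```

```text
now [0.6106 0.1141 0.2007] yang 1.308 tilt [0.0002 0.0008] q7 1.21 gap 0.0428 t 2.7 F [ 0.1602 -0.3382  0.479 ]
-0.0011 -0.0009 0.0807 0.0008 0.0000 0.0021 | rows 1.6 0.0
-0.0011 -0.0009 0.1307 0.0008 0.0000 0.0021 | rows 2.6 0.0
```

Emit:
{"method": "apply_moves", "body": {"motion": "0 -0.001 -0.001 0.04 0 0 0; 0 -0.001 -0.001 0.08 0 0 0; 0 -0.001 -0.001 0.1 0 0 0; 0 -0.001 -0.001 0.12 0 0 0; 0 -0.001 -0.001 0.13 0 0 0; 0 -0.001 -0.001 0.13 0 0 0; 1 -0.001 -0.001 0.13 0 0 0; 1 -0.001 -0.001 0.13 0 0 0; 1 -0.001 -0.001 0.13 0 0 0; 1 -0.001 -0.001 0.13 0 0 0; 1 -0.001 -0.001 0.13 0 0 0; 1 -0.001 -0.001 0.13 0 0 0; 1 -0.001 -0.001 0.13 0 0 0; 1 -0.001 -0.001 0.13 0 0 0"}}

```text
clock: 4.1
tool_pos: [0.6132, 0.1118, 0.072]
orientation: [0.002, 0.132, 0.991, 0.001]
wrist_force: [0.8, 0.8, 6.0]
finger_gap: 0.0143
grasp_force: 49.1
```

Emit:
{"method": "apply_moves", "body": {"motion": "1 0 0 -0.01 0 0 0; 1 0 0 -0.02 0 0 0; 1 0 0 -0.03 0 0 0; 1 0 0 -0.04 0 0 0; 1 0 0 -0.06 0 0 0; 1 0 0 -0.08 0 0 0; 1 0 0 -0.1 0 0 0; 1 0 0 -0.12 0 0 0; 1 0 0 -0.14 0 0 0; 1 0 0 -0.14 0 0 0; 1 0 0 -0.14 0 0 0"}}

```text
clock: 5.2
tool_pos: [0.6113, 0.1108, 0.2103]
orientation: [-0.0, 0.132, 0.991, -0.0]
wrist_force: [0.3, 0.3, -0.4]
finger_gap: 0.0146
grasp_force: 49.1
```

```bash
python3 - <<'E'
from mv import *
p=rest(-.055,0)
go(((*p[:2],.21),1.306),((*p[:2],.097),1.306))
t=snapshot("top");s=snapshot("scene");q=get_state()["tool_pos"]
a=[]
for d in (t,s):
    u=proj(d,q)[0].astype(int);a.append(crop(d,u[0]-28,u[1]-25,56,60,7))
cv2.imwrite("pics/pin.png",np.hstack(a))
E
```

```text
now [0.6113 0.1108 0.2103] yang 1.305 tilt [-0.0007 -0.0006] q7 1.21 gap 0.0146 t 5.2 F [ 0.312   0.3007 -0.4094]
-0.0519 -0.3223 0.0005 -0.0007 -0.0005 -0.0006 | rows 6.5 0.0
-0.0520 -0.3222 0.1135 -0.0007 -0.0005 -0.0006 | rows 6.9 0.0
```

View pics/pin.png

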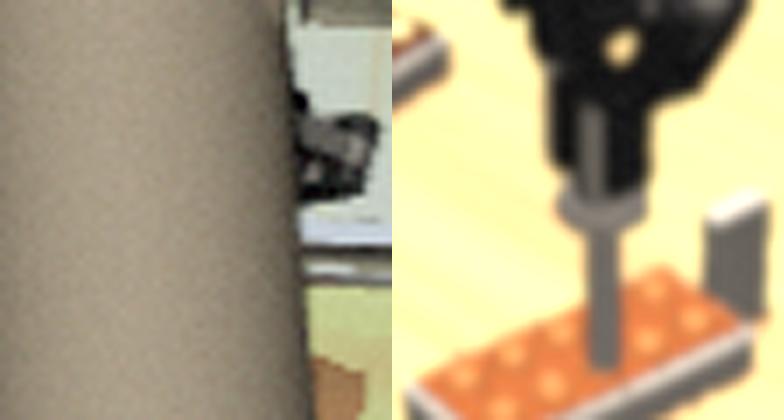

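```bash
python3 - <<'E'
from mv import *
s=snapshot("scene");q=get_state()["tool_pos"];u=proj(s,q)[0].astype(int)
print(proj(s,[[*q[:2],.1385],[*q[:2],.2015]]), cm([[212,368],[210,212]],u[0]-28,u[1]-25,7))
E
```

```text
[[268.0591 218.7444]
 [267.8265 195.7235]] [[268.8571 219.1429]
 [268.5714 196.8571]]
```

Emit:
{"method": "apply_moves", "body": {"motion": "1 -0.052 -0.322 0 0 0 0; 1 -0.052 -0.322 0 0 0 0; 1 -0.052 -0.322 0 0 0 0; 1 -0.052 -0.322 0 0 0 0; 1 -0.052 -0.322 0 0 0 0; 1 -0.052 -0.322 0 0 0 0; 1 -0.052 -0.322 0 0 0 0; 1 -0.052 -0.322 0 0 0 0; 1 -0.052 -0.322 0.04 0 0 0; 1 -0.052 -0.322 0.07 0 0 0; 1 -0.052 -0.322 0.09 0 0 0; 1 -0.052 -0.322 0.1 0 0 0; 1 -0.052 -0.322 0.11 0 0 0; 1 -0.052 -0.322 0.112 0 0 0; 1 -0.052 -0.322 0.112 0 0 0; 1 -0.052 -0.322 0.112 0 0 0; 1 -0.052 -0.322 0.112 0 0 0"}}

```text
clock: 7.05
tool_pos: [0.5785, -0.2133, 0.0995]
orientation: [0.001, 0.132, 0.991, -0.0]
wrist_force: [0.3, 0.6, -1.5]
finger_gap: 0.0147
grasp_force: 49.1
```

```bash
python3 - <<'E'
from mv import *
p=rest(.008,0)
go(((*p[:2],.097),1.306),((*p[:2],.090),1.306))
o=[]
d=snapshot("scene");u=proj(d,get_state()["tool_pos"])[0].astype(int)
p=u-[38,25];b=crop(d,*p,76,50,10);uv=((proj(d,pose(REST,PL))-p+.5)*10-.5)
cv2.polylines(b,[np.round(uv).astype(int)],True,(0,0,255),1);cv2.imwrite("pics/ins.png",b)
E
```

```text
now [ 0.5785 -0.2133  0.0995] yang 1.306 tilt [ 0.0021 -0.0007] q7 1.81 gap 0.0147 t 7.0 F [ 0.3013  0.6008 -1.5306]
-0.0616 -0.0010 0.0026 -0.0001 0.0021 0.0001 | rows 1.2 0.0
-0.0616 -0.0010 0.0096 -0.0001 0.0021 0.0001 | rows 1.2 0.0
```

View pics/ins.png

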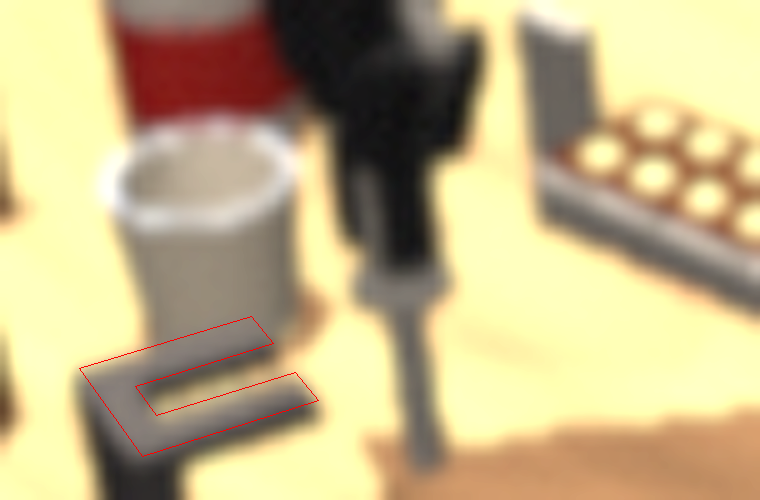

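Emit:
{"method": "apply_moves", "body": {"motion": "1 -0.01 -0.001 0.003 0 0 0; 1 -0.02 -0.001 0.004 0 0 0; 1 -0.025 -0.001 0.004 0 0 0; 1 -0.03 -0.001 0.004 0 0 0; 1 -0.035 -0.001 0.004 0 0 0; 1 -0.04 -0.001 0.004 0 0 0; 1 -0.045 -0.001 0.004 0 0 0; 1 -0.05 -0.001 0.004 0 0 0; 1 -0.055 -0.001 0.004 0 0 0; 1 -0.059 -0.001 0.004 0 0 0; 1 -0.062 -0.001 0.004 0 0 0; 1 -0.062 -0.001 0.004 0 0 0; 1 -0.062 -0.001 0.006 0 0 0; 1 -0.062 -0.001 0.007 0 0 0; 1 -0.062 -0.001 0.008 0 0 0; 1 -0.062 -0.001 0.008 0 0 0"}}

```text
clock: 8.7
tool_pos: [0.6372, -0.2301, 0.0903]
orientation: [-0.0, 0.132, 0.991, 0.0]
wrist_force: [-0.6, 0.2, -0.8]
finger_gap: 0.0143
grasp_force: 49.4
```

```bash
python3 - <<'E'
from mv import *
p=rest(.008,0)
go(((*p[:2],.090),1.306))
d=snapshot("scene")
p=np.array([145,172]);b=crop(d,*p,60,50,10)
cv2.imwrite("pics/ins2.png",b)
E
```

```text
now [ 0.6372 -0.2301  0.0903] yang 1.306 tilt [-0.0001  0.0001] q7 1.81 gap 0.0143 t 8.7 F [-0.65    0.2399 -0.8123]
-0.0006 -0.0001 0.0003 0.0001 -0.0001 -0.0001 | rows 0.0 0.0
```

View pics/ins2.png

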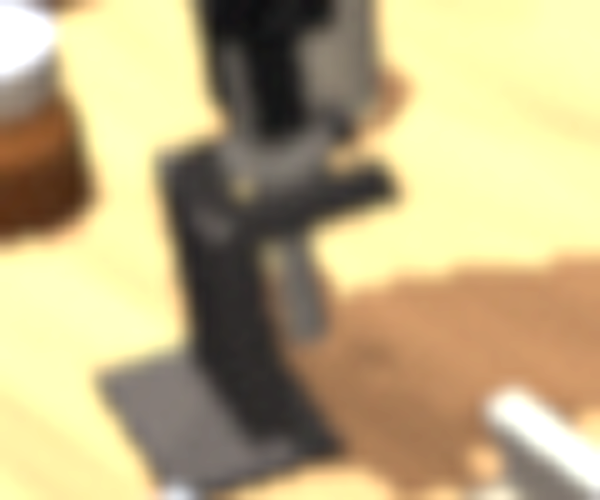

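The pin is in the notch and free of contact. I'm lowering it until it touches.

Emit:
{"method": "apply_moves", "body": {"motion": "1 0 0 0.001 0 0 0; 1 0 0 0.001 0 0 0; 1 0 0 0.001 0 0 0"}}

```text
clock: 9.05
tool_pos: [0.6374, -0.2302, 0.0901]
orientation: [0.0, 0.132, 0.991, 0.0]
wrist_force: [-2.1, 0.9, 3.7]
finger_gap: 0.0145
grasp_force: 49.7
```

Emit:
{"method": "apply_moves", "body": {"motion": "1 0 0 0.001 0 0 0; 1 0 0 0.001 0 0 0; 1 0 0 0.001 0 0 0"}}

```text
clock: 9.35
tool_pos: [0.6375, -0.2302, 0.0901]
orientation: [0.0, 0.132, 0.991, 0.0]
wrist_force: [-3.6, 1.3, 8.3]
finger_gap: 0.0144
grasp_force: 50.2
```

Contact: the collar is resting on the plate. I'm releasing and rising.

Emit:
{"method": "apply_moves", "body": {"motion": "1 0 0 -0.001 0 0 0; 1 0 0 -0.0015 0 0 0; 0 0 0 -0.0015 0 0 0; 0 0 0 -0.0015 0 0 0; 0 0 0 -0.0015 0 0 0; 0 0 0 -0.0015 0 0 0; 0 0 0 -0.0015 0 0 0; 0 0 0 -0.02 0 0 0; 0 0 0 -0.04 0 0 0; 0 0 0 -0.07 0 0 0; 0 0 0 -0.11 0 0 0; 0 0 0 -0.11 0 0 0; 0 0 0 -0.11 0 0 0"}}

```text
clock: 10.65
tool_pos: [0.6381, -0.2306, 0.1999]
orientation: [0.002, 0.132, 0.991, -0.0]
wrist_force: [-0.0, 0.2, 0.6]
finger_gap: 0.0426
grasp_force: 0.0
```

```bash
python3 - <<'E'
from mv import *
k=bay(0,0)
go(((*k[:2],.20),1.514),((*k[:2],.036),1.514))
d=snapshot("scene");b=crop(d,145,165,60,50,6)
t=snapshot("top");c=crop(t,340,130,60,50,6)
cv2.imwrite("pics/ins3.png",np.hstack([b,c]))
E
```

```text
now [ 0.6381 -0.2306  0.1999] yang 1.306 tilt [ 0.0033 -0.0012] q7 1.78 gap 0.0426 t 10.7 F [-0.0483  0.1555  0.5956]
0.0576 0.1949 -0.0003 -0.0006 0.0033 -0.1986 | rows 4.1 1.4
0.0582 0.1949 0.1637 -0.0006 0.0033 -0.1986 | rows 5.2 1.4
```

View pics/ins3.png

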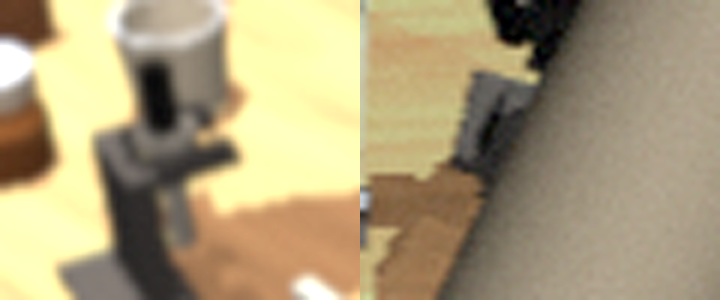

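The pin hangs parked in the notch. Now the gate.

Emit:
{"method": "apply_moves", "body": {"motion": "0 0.058 0.195 0 0 0 -0.198; 0 0.058 0.195 0 0 0 -0.198; 0 0.058 0.195 0 0 0 -0.198; 0 0.058 0.195 0 0 0 -0.198; 0 0.058 0.195 0 0 0 -0.198; 0 0.058 0.195 0 0 0 -0.198; 0 0.058 0.195 0.05 0 0 -0.198; 0 0.058 0.195 0.09 0 0 -0.198; 0 0.058 0.195 0.12 0 0 -0.198; 0 0.058 0.195 0.14 0 0 -0.198; 0 0.058 0.195 0.155 0 0 -0.198; 0 0.058 0.195 0.16 0 0 -0.198; 0 0.058 0.195 0.16 0 0 -0.198; 1 0.058 0.195 0.16 0 0 -0.198; 1 0.058 0.195 0.16 0 0 -0.198; 1 0.058 0.195 0.16 0 0 -0.198; 1 0.058 0.195 0.16 0 0 -0.198; 1 0.058 0.195 0.16 0 0 -0.198; 1 0.058 0.195 0.16 0 0 -0.198"}}

```text
clock: 12.65
tool_pos: [0.6337, -0.027, 0.04]
orientation: [0.002, 0.029, 1.0, -0.0]
wrist_force: [-0.0, -0.2, 6.2]
finger_gap: 0.0143
grasp_force: 48.9
```

```bash
python3 - <<'E'
from mv import *
k=bay(0,.252);s=get_state()
go((bay(0,.1,.04),1.514),((*k[:2],.04),1.514))
E
```

```text
now [ 0.6337 -0.027   0.04  ] yang 1.513 tilt [ 0.0031 -0.0002] q7 1.69 gap 0.0143 t 12.7 F [-0.0164 -0.1612  6.2464]
0.0002 0.0995 -0.0000 -0.0001 0.0030 -0.0006 | rows 2.0 0.0
0.0002 0.2515 -0.0000 -0.0001 0.0030 -0.0006 | rows 5.0 0.0
```

Emit:
{"method": "apply_moves", "body": {"motion": "1 0 0.01 -0.001 0 0 0; 1 0 0.03 -0.001 0 0 0; 1 0 0.05 -0.001 0 0 0; 1 0 0.07 -0.001 0 0 0; 1 0 0.09 -0.001 0 0 0; 1 0 0.11 -0.001 0 0 0; 1 0 0.13 -0.001 0 0 0; 1 0 0.15 -0.001 0 0 0; 1 0 0.17 -0.001 0 0 0; 1 0 0.19 -0.001 0 0 0; 1 0 0.21 -0.001 0 0 0; 1 0 0.225 -0.001 0 0 0; 1 0 0.235 -0.001 0 0 0; 1 0 0.245 -0.001 0 0 0; 1 0 0.25 -0.001 0 0 0; 1 0 0.252 -0.001 0 0 0; 1 0 0.252 -0.001 0 0 0; 1 0 0.252 -0.001 0 0 0"}}

```text
clock: 14.45
tool_pos: [0.6487, 0.2226, 0.0401]
orientation: [0.002, 0.029, 1.0, -0.002]
wrist_force: [4.3, -4.8, 3.0]
finger_gap: 0.0148
grasp_force: 49.6
```

```bash
python3 - <<'E'
from mv import *
go((bay(0,.25,.04),1.514))
q=get_state()["tool_pos"];c,s=np.cos(BAY[2]),np.sin(BAY[2]);e=q[:2]-BAY[:2];print("bay xy",c*e[0]+s*e[1],-s*e[0]+c*e[1])
E
```

```text
now [0.6487 0.2226 0.0401] yang 1.512 tilt [ 0.0035 -0.0031] q7 1.30 gap 0.0148 t 14.4 F [ 4.3348 -4.7945  3.0158]
0.0009 -0.0006 0.0001 -0.0028 0.0035 -0.0021 | rows 0.0 0.0
bay xy 0.0009448642968009086 0.2505877666849246
```

Gate is fully open (0.250 m, against the stop), and the travel refines the bay yaw to -0.060. Releasing, then going to tray 2.

Emit:
{"method": "apply_moves", "body": {"motion": "0.3 0 0 0 0 0 0; 0.3 0 0 0 0 0 0; 0.3 0 0 0 0 0 0; 0 0 0 0 0 0 0; 0 0 0 -0.03 0 0 0; 0 0 0 -0.07 0 0 0; 0 0 0 -0.11 0 0 0; 0 0 0 -0.15 0 0 0; 0 0 0 -0.15 0 0 0; 0 0 0 -0.15 0 0 0"}}

```text
clock: 15.45
tool_pos: [0.6473, 0.2254, 0.1908]
orientation: [0.001, 0.028, 1.0, 0.001]
wrist_force: [-0.9, 0.7, -0.5]
finger_gap: 0.0428
grasp_force: 0.0
```

```bash
sed -i 's/^BAY=[^;]*;/BAY=(.6337,-.027,-.060);/' mv.py; python3 - <<'E'
from mv import *
d=snapshot("scene");t=snapshot("top")
b=np.zeros((600,800,3),np.uint8);b[:300,:400]=crop(t,265,165,80,60,5);b[:300,400:]=crop(t,345,205,80,60,5);b[300:,:400]=crop(t,155,205,80,60,5);b[300:,400:]=crop(d,235,185,80,60,5)
cv2.imwrite("pics/tr.png",b)
E
```

```text
(no output)
```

View pics/tr.png

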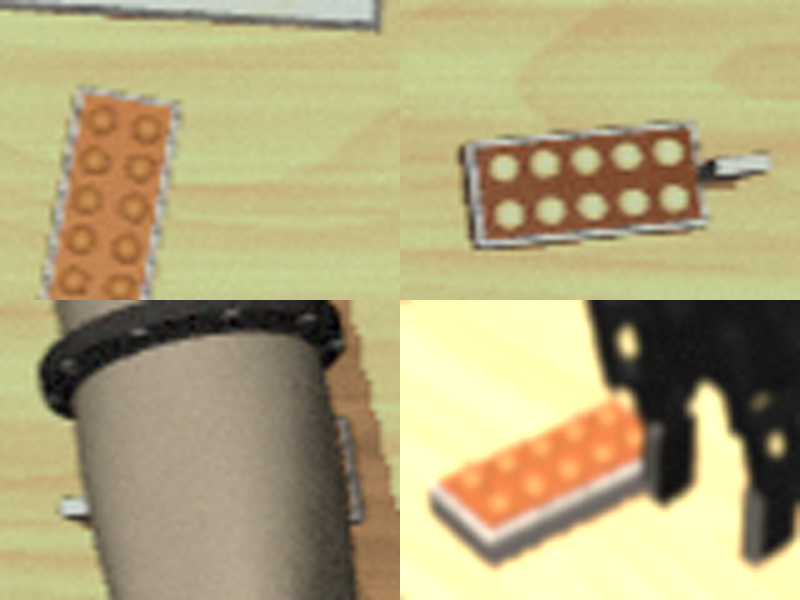

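Trays 2 and 3 are unmoved, and tray 1's visible lug tip at (60,508) matches too. Heading to tray 2's lug.

```bash
python3 - <<'E'
from mv import *
l=pose((.5041,.0005,-.1554),[[-.078,0,0]])[0]
go(((*l[:2],.19),1.415),((*l[:2],.034),1.415))
E
```

```text
now [0.6457 0.2249 0.1877] yang 1.514 tilt [-0.0031 -0.0005] q7 1.27 gap 0.0425 t 15.6 F [-0.3229 -0.1801 -0.5   ]
0.2062 -0.2245 -0.0015 -0.0008 -0.0029 0.0942 | rows 6.1 0.7
0.2057 -0.2244 0.1545 -0.0008 -0.0029 0.0942 | rows 6.8 0.7
```

Emit:
{"method": "apply_moves", "body": {"motion": "0 0.206 -0.2245 0 0 -0.003 0.094; 0 0.206 -0.2245 0 0 -0.003 0.094; 0 0.206 -0.2245 0 0 -0.003 0.094; 0 0.206 -0.2245 0 0 -0.003 0.094; 0 0.206 -0.2245 0 0 -0.003 0.094; 0 0.206 -0.2245 0 0 -0.003 0.094; 0 0.206 -0.2245 0 0 -0.003 0.094; 0 0.206 -0.2245 0 0 -0.003 0.094; 0 0.206 -0.2245 0.04 0 -0.003 0.094; 0 0.206 -0.2245 0.08 0 -0.003 0.094; 0 0.206 -0.2245 0.11 0 -0.003 0.094; 0 0.206 -0.2245 0.13 0 -0.003 0.094; 0 0.206 -0.2245 0.145 0 -0.003 0.094; 0 0.206 -0.2245 0.152 0 -0.003 0.094; 0 0.206 -0.2245 0.152 0 -0.003 0.094; 0 0.206 -0.2245 0.152 0 -0.003 0.094"}}

```text
clock: 17.15
tool_pos: [0.4292, 0.013, 0.0375]
orientation: [0.002, 0.077, 0.997, -0.0]
wrist_force: [0.0, 0.2, 0.4]
finger_gap: 0.0427
grasp_force: 0.0
```

```bash
python3 - <<'E'
from mv import *
l=pose((.5041,.0005,-.1554),[[-.078,0,0]])[0]
go(((*l[:2],.034),1.415))
E
```

```text
now [0.4292 0.013  0.0375] yang 1.416 tilt [ 0.0038 -0.0004] q7 1.51 gap 0.0427 t 17.1 F [0.0392 0.1749 0.4269]
0.0020 -0.0008 0.0035 0.0002 0.0037 0.0009 | rows 0.1 0.0
```

Emit:
{"method": "apply_moves", "body": {"motion": "0 0.002 -0.001 0.003 0 0.002 0; 0 0.002 -0.001 0.003 0 0.002 0; 1 0.002 -0.001 0.003 0 0.002 0; 1 0.002 -0.001 0.003 0 0.002 0; 1 0.002 -0.001 0.003 0 0.002 0; 1 0.002 -0.001 0.003 0 0.002 0; 1 0.002 -0.001 0.003 0 0.002 0; 1 0.002 -0.001 0.003 0 0.002 0", "squeeze": 40}}

```text
clock: 17.95
tool_pos: [0.4266, 0.0122, 0.0347]
orientation: [0.001, 0.078, 0.997, 0.0]
wrist_force: [-0.5, 1.0, 5.1]
finger_gap: 0.0091
grasp_force: 41.3
```

```bash
python3 - <<'E'
from mv import *
# lug point in bay x = tray x -0.077 (grip ~ -0.0775)
z=get_state()["tool_pos"][2]
go(((*bay(-.16,0)[:2],z),1.511),((*bay(.055,0)[:2],z),1.511),((*bay(.061,0)[:2],z),1.511))
E
```

```text
now [0.4266 0.0122 0.0347] yang 1.415 tilt [0.0018 0.0006] q7 1.51 gap 0.0091 t 17.9 F [-0.4598  1.0333  5.0828]
-0.0514 -0.0219 0.0001 0.0008 0.0016 -0.0916 | rows 1.1 0.6
-0.2655 -0.0013 0.0004 0.0008 0.0016 -0.0916 | rows 5.3 0.6
-0.2714 -0.0007 0.0004 0.0008 0.0016 -0.0916 | rows 5.4 0.6
```

Emit:
{"method": "apply_moves", "body": {"motion": "1 -0.013 -0.005 0 0 0 -0.023; 1 -0.026 -0.011 0 0 0 -0.046; 1 -0.039 -0.016 0 0 0 -0.07; 1 -0.051 -0.022 0 0 0 -0.092; 1 -0.071 -0.02 0 0 0 -0.092; 1 -0.091 -0.018 0 0 0 -0.092; 1 -0.111 -0.016 0 0 0 -0.092; 1 -0.131 -0.014 0 0 0 -0.092; 1 -0.151 -0.012 0 0 0 -0.092; 1 -0.171 -0.01 0 0 0 -0.092; 1 -0.191 -0.008 0 0 0 -0.092; 1 -0.211 -0.006 0 0 0 -0.092; 1 -0.226 -0.005 0 0 0 -0.092; 1 -0.241 -0.004 0 0 0 -0.092; 1 -0.251 -0.003 0 0 0 -0.092; 1 -0.256 -0.002 0 0 0 -0.092; 1 -0.26 -0.002 0 0 0 -0.092; 1 -0.26 -0.002 0 0 0 -0.092; 1 -0.26 -0.002 0 0 0 -0.092"}}

```text
clock: 19.85
tool_pos: [0.6803, -0.0309, 0.0346]
orientation: [-0.002, 0.03, 1.0, -0.0]
wrist_force: [-5.3, 0.7, 7.5]
finger_gap: 0.0096
grasp_force: 42.1
```

```bash
cat >> mv.py <<'E'
def inbay():
    q=get_state()["tool_pos"];c,s=np.cos(BAY[2]),np.sin(BAY[2]);e=q[:2]-BAY[:2];print("in bay",c*e[0]+s*e[1],-s*e[0]+c*e[1])
E
python3 - <<'E'
from mv import *
inbay();go((bay(.061,0,.035),1.511))
E
```

```text
in bay 0.04674617903092112 -0.0010739850428050026
now [ 0.6803 -0.0309  0.0346] yang 1.511 tilt [-0.0046  0.0001] q7 1.71 gap 0.0096 t 19.9 F [-5.3171  0.6695  7.464 ]
-0.0143 0.0011 -0.0004 -0.0002 -0.0044 0.0001 | rows 0.3 0.0
```

Emit:
{"method": "apply_moves", "body": {"motion": "1 -0.004 0 -0.001 0 -0.004 0; 1 -0.007 0 -0.001 0 -0.004 0; 1 -0.01 0 -0.001 0 -0.004 0; 1 -0.012 0 -0.001 0 -0.004 0; 1 -0.014 0 -0.001 0 -0.004 0; 1 -0.014 0 -0.001 0 -0.004 0; 1 -0.014 0 -0.001 0 -0.004 0"}}

```text
clock: 20.55
tool_pos: [0.691, -0.0313, 0.0346]
orientation: [-0.004, 0.03, 1.0, 0.0]
wrist_force: [-13.3, 0.8, 7.9]
finger_gap: 0.0093
grasp_force: 42.2
```

```bash
python3 - <<'E'
from mv import *
inbay();go((bay(.061,0,.035),1.511))
E
```

```text
in bay 0.05742685420230125 -0.0008252935191066465
now [ 0.691  -0.0313  0.0346] yang 1.511 tilt [-0.008  0.001] q7 1.71 gap 0.0093 t 20.6 F [-13.3119   0.7593   7.8721]
-0.0036 0.0008 -0.0005 0.0005 -0.0077 -0.0002 | rows 0.1 0.1
```

Emit:
{"method": "apply_moves", "body": {"motion": "1 -0.002 0 0 0 0 0; 1 -0.004 0 0 0 0 0; 1 -0.004 0 0 0 0 0; 1 -0.004 0 0 0 0 0"}}

```text
clock: 20.95
tool_pos: [0.691, -0.0313, 0.0345]
orientation: [-0.008, 0.03, 1.0, 0.001]
wrist_force: [-22.3, 2.0, 13.9]
finger_gap: 0.0091
grasp_force: 43.1
```

```bash
python3 - <<'E'
from mv import *
inbay();go((bay(.061,0,.035),1.511))
d=snapshot("scene");b=crop(d,100,185,130,100,6);cv2.imwrite("pics/home2.png",b)
E
```

```text
in bay 0.05745850965726566 -0.0008230132576099976
now [ 0.691  -0.0313  0.0345] yang 1.511 tilt [-0.0169  0.002 ] q7 1.71 gap 0.0091 t 20.9 F [-22.3369   2.0004  13.9366]
-0.0035 0.0008 -0.0006 0.0010 -0.0162 -0.0003 | rows 0.1 0.1
```

View pics/home2.png

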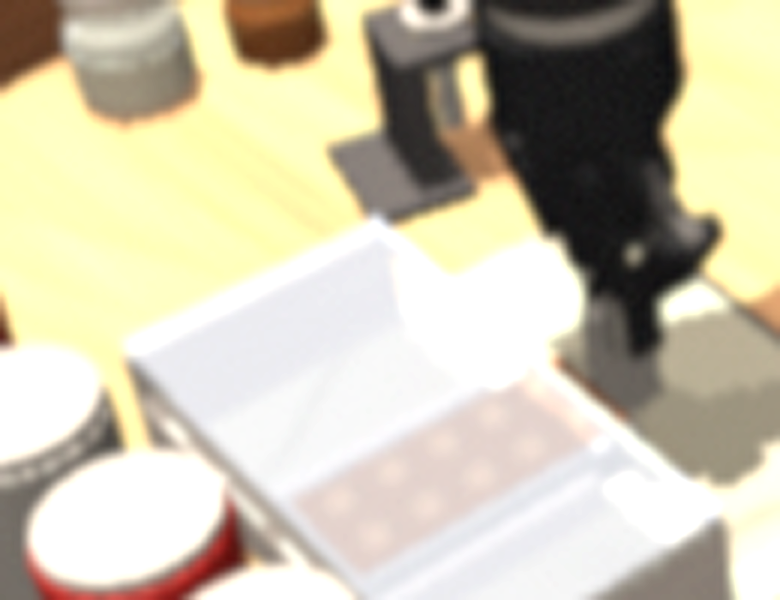

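Tray 2 is under the glass and hard against the stop (force rises with no further motion). Releasing.

Emit:
{"method": "apply_moves", "body": {"motion": "1 0.005 0 0 0 0 0; 1 0.006 0 0 0 0 0; 0.3 0.006 0 0 0 0 0; 0.3 0.006 0 0 0 0 0; 0 0.006 0 0 0 0 0; 0 0.006 0 0 0 0 0; 0 0.006 0 -0.03 0 0 0; 0 0.006 0 -0.07 0 0 0; 0 0.006 0 -0.11 0 0 0; 0 0.006 0 -0.15 0 0 0; 0 0.006 0 -0.15 0 0 0; 0 0.006 0 -0.15 0 0 0"}}

```text
clock: 22.2
tool_pos: [0.6951, -0.0314, 0.1874]
orientation: [0.005, 0.03, 1.0, -0.0]
wrist_force: [-0.2, -0.3, 0.1]
finger_gap: 0.0427
grasp_force: 0.0
```

```bash
cat >> mv.py <<'E'
def diff(x,y,w,h):
    a=cv2.imread("pics/top0.png")[y:y+h,x:x+w].astype(int);b=snapshot("top")["image"][y:y+h,x:x+w,::-1].astype(int)
    m=np.abs(a-b).sum(2);print("diff frac",(m>90).mean(),"mean",m.mean())
E
python3 - <<'E'
from mv import *
diff(350,215,76,56);diff(160,220,76,56)
l=pose((.4065,-.2699,1.6703),[[-.077,0,0]])[0]
a=1.6703+np.pi/2-np.pi
go(((*l[:2],.19),a),((*l[:2],.036),a))
l=pose((.4028,.2342,-1.4145),[[-.077,0,0]])[0]
a=-1.4145+np.pi/2
go(((*l[:2],.19),a))
E
```

```text
diff frac 0.20888157894736842 mean 51.37781954887218
diff frac 0.00023496240601503758 mean 15.216635338345865
now [ 0.6933 -0.031   0.1842] yang 1.511 tilt [0.003  0.0001] q7 1.68 gap 0.0429 t 22.3 F [-0.7468  0.5787  0.0961]
0.2598 -0.3316 -0.0067 0.0022 0.0022 1.3481 | rows 8.4 9.4
0.2603 -0.3316 0.1473 0.0022 0.0022 1.3481 | rows 8.9 9.4
now [ 0.6933 -0.031   0.1842] yang 1.511 tilt [0.003  0.0001] q7 1.68 gap 0.0429 t 22.3 F [-0.7468  0.5787  0.0961]
0.3222 0.3226 -0.0067 0.0021 0.0023 1.2939 | rows 9.1 9.0
```

Tray 1 is unmoved. Tray 3's region has changed, through either shadow or a knock, so I'll measure it by code later. Tray 1 next.

Emit:
{"method": "apply_moves", "body": {"motion": "0 0.16 0.16 -0.01 0 0 0.9; 0 0.16 0.16 -0.01 0 0 0.9; 0 0.16 0.16 -0.01 0 0 0.9; 0 0.16 0.16 -0.01 0 0 0.9; 0 0.322 0.3225 -0.01 0 0 0.9; 0 0.322 0.3225 -0.01 0 0 0.9; 0 0.322 0.3225 -0.01 0 0 0.9; 0 0.322 0.3225 -0.01 0 0 0.9; 0 0.322 0.3225 -0.01 0 0 0.9; 0 0.322 0.3225 -0.01 0 0 0.9"}}

```text
clock: 23.3
tool_pos: [0.3851, 0.3152, 0.1919]
orientation: [-0.0, 0.476, 0.88, -0.0]
wrist_force: [0.4, -0.7, 0.2]
finger_gap: 0.0428
grasp_force: 0.0
```

```bash
python3 - <<'E'
from mv import *
l=pose((.4028,.2342,-1.4145),[[-.078,0,0]])[0]
a=-1.4145+np.pi/2
go(((*l[:2],.19),a),((*l[:2],.035),a))
# tray3: segment brown body in initial and present top images
def seg(im,x,y,w,h):
    c=im[y:y+h,x:x+w].astype(np.uint8);hsv=cv2.cvtColor(c,cv2.COLOR_RGB2HSV)
    m=((hsv[...,0]<12)&(hsv[...,1]>110)).astype(np.uint8)
    m=cv2.morphologyEx(m,cv2.MORPH_CLOSE,np.ones((7,7)))
    n,lab,st,cen=cv2.connectedComponentsWithStats(m);i=1+np.argmax(st[1:,4]);pts=np.argwhere(lab==i)[:,::-1].astype(np.float32)
    (cx,cy),(a,b),ang=cv2.minAreaRect(pts);return cx+x,cy+y,a,b,ang,st[i,4]
print(seg(cv2.imread("pics/top0.png")[:,:,::-1],345,200,95,80));print(seg(snapshot("top")["image"],345,200,95,80))
E
```

```text
now [0.3851 0.3152 0.1919] yang 0.580 tilt [-0.0007  0.0002] q7 -0.03 gap 0.0428 t 23.3 F [ 0.3611 -0.7006  0.1705]
-0.0064 0.0025 0.0019 -0.0006 -0.0004 0.4043 | rows 0.1 2.8
-0.0065 0.0026 0.1569 -0.0006 -0.0004 0.4043 | rows 3.1 2.8
(384.0091018676758, 240.08880996704102, 18.23766326904297, 42.750099182128906, 84.14398956298828, np.int32(771))
(374.4965572357178, 245.95862579345703, 18.27000617980957, 43.18365478515625, 85.2363510131836, np.int32(782))
```

Tray 3 was indeed knocked by about (-9.5, +5.9) px. I'll re-fit it later and continue with tray 1 now.

Emit:
{"method": "apply_moves", "body": {"motion": "0 -0.0065 0.0025 0 0 0 0.404; 0 -0.0065 0.0025 0 0 0 0.404; 0 -0.0065 0.0025 0 0 0 0.404; 0 -0.0065 0.0025 0 0 0 0.404; 0 -0.0065 0.0025 0.04 0 0 0.404; 0 -0.0065 0.0025 0.08 0 0 0.404; 0 -0.0065 0.0025 0.11 0 0 0.404; 0 -0.0065 0.0025 0.13 0 0 0.404; 0 -0.0065 0.0025 0.145 0 0 0.404; 0 -0.0065 0.0025 0.155 0 0 0.404; 0 -0.0065 0.0025 0.155 0 0 0.404; 0 -0.0065 0.0025 0.155 0 0 0.404; 1 -0.0065 0.0025 0.155 0 0 0.404; 1 -0.0065 0.0025 0.155 0 0 0.404; 1 -0.0065 0.0025 0.155 0 0 0.404; 1 -0.0065 0.0025 0.155 0 0 0.404; 1 -0.0065 0.0025 0.155 0 0 0.404; 1 -0.0065 0.0025 0.155 0 0 0.404"}}

```text
clock: 25.15
tool_pos: [0.3978, 0.3063, 0.0398]
orientation: [0.002, 0.653, 0.757, 0.002]
wrist_force: [-2.3, -0.4, 6.0]
finger_gap: 0.0093
grasp_force: 39.5
```

```bash
python3 - <<'E'
from mv import *
z=get_state()["tool_pos"][2]
go(((.40,.16,z),1.511),((*bay(-.18,.078)[:2],z),1.511),((*bay(.058,.078)[:2],z),1.511))
E
```

```text
now [0.3978 0.3063 0.0398] yang 0.146 tilt [0.0049 0.0008] q7 -0.31 gap 0.0093 t 25.1 F [-2.2731 -0.3924  6.026 ]
-0.1451 -0.0191 -0.0001 0.0040 0.0031 -1.3030 | rows 2.9 9.1
-0.2509 0.0246 0.0001 0.0040 0.0031 -1.3030 | rows 5.0 9.1
-0.2997 0.2575 0.0012 0.0040 0.0031 -1.3030 | rows 7.9 9.1
```

Emit:
{"method": "apply_moves", "body": {"motion": "1 0 0 0 0 0 0; 1 0 0 0 0 0 0"}}

```text
clock: 25.35
tool_pos: [0.3978, 0.3063, 0.0398]
orientation: [0.002, 0.653, 0.757, 0.002]
wrist_force: [-1.8, -0.7, 5.7]
finger_gap: 0.0092
grasp_force: 39.5
```

```bash
python3 - <<'E'
from mv import *
go();s=get_state();print(s["q"],s["tau"],s["moment"])
E
```

```text
now [0.3978 0.3063 0.0398] yang 0.146 tilt [0.0049 0.0009] q7 -0.31 gap 0.0092 t 25.4 F [-1.7554 -0.6781  5.6911]
[-1.0685  0.4406  0.482   1.9055 -0.2627  0.8531 -0.3059] [  0.6076 -33.0638   4.8172 -16.992    0.2318  -0.9849   0.0041] [-0.1407  0.7292  0.0568]
```

Emit:
{"method": "apply_moves", "body": {"motion": "1 -0.011 -0.002 0 0 0 -0.07; 1 -0.022 -0.003 0 0 0 -0.14; 1 -0.033 -0.005 0 0 0 -0.21; 1 -0.045 -0.006 0 0 0 -0.28; 1 -0.056 -0.008 0 0 0 -0.35; 1 -0.067 -0.009 0 0 0 -0.42; 1 -0.078 -0.011 0 0 0 -0.49; 1 -0.089 -0.012 0 0 0 -0.56; 1 -0.1 -0.014 0 0 0 -0.63; 1 -0.111 -0.015 0 0 0 -0.7; 1 -0.122 -0.017 0 0 0 -0.77; 1 -0.133 -0.018 0 0 0 -0.84; 1 -0.145 -0.019 0 0 0 -0.9; 1 -0.145 -0.019 0 0 0 -0.95; 1 -0.145 -0.019 0 0 0 -0.95; 1 -0.145 -0.019 0 0 0 -0.95"}}

```text
clock: 26.95
tool_pos: [0.4007, 0.1587, 0.0398]
orientation: [0.003, 0.214, 0.977, 0.0]
wrist_force: [-2.3, -2.1, 6.4]
finger_gap: 0.0092
grasp_force: 39.6
```

```bash
cat >> mv.py <<'E'
def seg(im,x,y,w,h):
    c=im[y:y+h,x:x+w].astype(np.uint8);hsv=cv2.cvtColor(c,cv2.COLOR_RGB2HSV)
    m=((hsv[...,0]<12)&(hsv[...,1]>110)).astype(np.uint8)
    m=cv2.morphologyEx(m,cv2.MORPH_CLOSE,np.ones((7,7)))
    n,lab,st,cen=cv2.connectedComponentsWithStats(m);i=1+np.argmax(st[1:,4]);pts=np.argwhere(lab==i)[:,::-1].astype(np.float32)
    (cx,cy),(a,b),ang=cv2.minAreaRect(pts);return cx+x,cy+y,a,b,ang,st[i,4]
E
python3 - <<'E'
from mv import *
z=get_state()["tool_pos"][2]
go(((*bay(-.18,.078)[:2],z),1.511),((*bay(.058,.078)[:2],z),1.511))
print(get_state()["q"])
E
```

```text
now [0.4007 0.1587 0.0398] yang 1.140 tilt [ 0.0059 -0.0007] q7 0.85 gap 0.0092 t 26.9 F [-2.3493 -2.1458  6.3662]
-0.0932 -0.0640 0.0004 0.0008 0.0056 -0.3540 | rows 2.3 2.5
-0.3150 0.0222 0.0018 0.0008 0.0056 -0.3540 | rows 6.3 2.5
[-0.6875  0.2976  0.3161  2.0839 -0.1269  0.7727  0.8465]
```

Emit:
{"method": "apply_moves", "body": {"motion": "1 -0.016 -0.011 0 0 0 -0.06; 1 -0.032 -0.022 0 0 0 -0.12; 1 -0.048 -0.033 0 0 0 -0.18; 1 -0.064 -0.044 0 0 0 -0.24; 1 -0.08 -0.055 0 0 0 -0.3; 1 -0.093 -0.064 0 0 0 -0.354; 1 -0.093 -0.064 0 0 0 -0.354; 1 -0.093 -0.064 0 0 0 -0.354; 1 -0.093 -0.064 0 0 0 -0.354"}}

```text
clock: 27.85
tool_pos: [0.4592, 0.0616, 0.0398]
orientation: [0.004, 0.03, 1.0, -0.001]
wrist_force: [0.9, -4.5, 2.8]
finger_gap: 0.0092
grasp_force: 39.9
```

```bash
python3 - <<'E'
from mv import *
z=get_state()["tool_pos"][2]
inbay();go(((*bay(.058,.078)[:2],z),1.511))
t=snapshot("top");s=snapshot("scene")
b=np.zeros((600,800,3),np.uint8);b[:300,:400]=crop(t,225,160,80,60,5);b[:300,400:]=crop(t,335,210,80,60,5);b[300:,:400]=crop(s,250,190,80,60,5);b[300:,400:]=crop(s,195,140,80,60,5)
cv2.imwrite("pics/tr1.png",b)
E
```

```text
in bay -0.17951504404616464 0.07801233237694528
now [0.4592 0.0616 0.0398] yang 1.510 tilt [ 0.0077 -0.0015] q7 1.46 gap 0.0092 t 27.9 F [ 0.856  -4.457   2.8171]
-0.2375 0.0002 0.0019 -0.0010 0.0075 -0.0010 | rows 4.8 0.1
```

View pics/tr1.png

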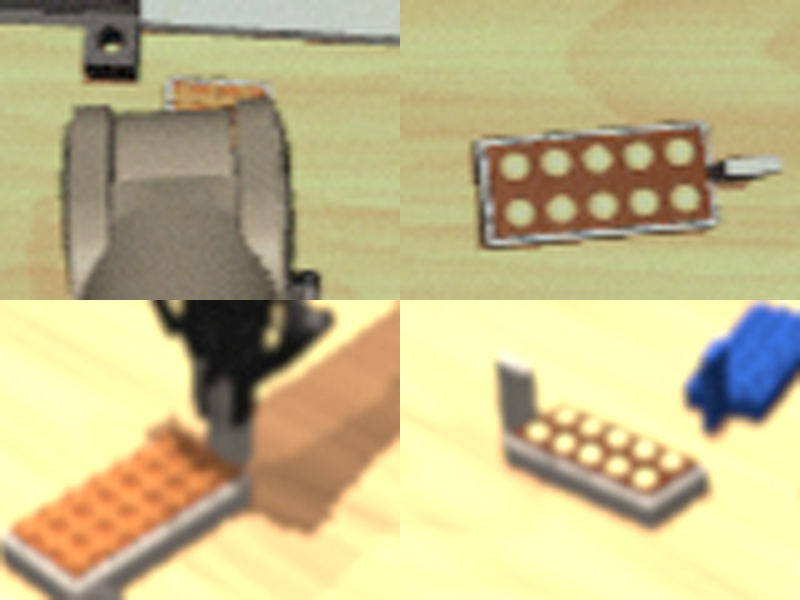

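Tray 1 is aligned with the left lane. Tray 3's new corners in the crop are about (477,142), (708,123), (717,222) and (486,246). Pushing tray 1 in.

Emit:
{"method": "apply_moves", "body": {"motion": "1 -0.015 0 0 0 0 0; 1 -0.035 0 0 0 0 0; 1 -0.055 0 0 0 0 0; 1 -0.075 0 0 0 0 0; 1 -0.095 0 0 0 0 0; 1 -0.115 0 0 0 0 0; 1 -0.135 0 0 0 0 0; 1 -0.15 0 0 0 0 0; 1 -0.165 0 0 0 0 0; 1 -0.18 0 0 0 0 0; 1 -0.195 0 0 0 0 0; 1 -0.21 0 0 0 0 0; 1 -0.22 0 0 0 0 0; 1 -0.228 0 0 0 0 0; 1 -0.233 0 0 0 0 0; 1 -0.237 0 0 0 0 0; 1 -0.237 0 0 0 0 0; 1 -0.237 0 0 0 0 0"}}

```text
clock: 29.75
tool_pos: [0.6917, 0.0516, 0.0396]
orientation: [-0.001, 0.029, 1.0, 0.001]
wrist_force: [-4.9, 1.4, 4.2]
finger_gap: 0.0091
grasp_force: 40.4
```

```bash
python3 - <<'E'
from mv import *
inbay();go((bay(.066,.078,.0398),1.511))
E
```

```text
in bay 0.0532306874124083 0.08191612229385513
now [0.6917 0.0516 0.0396] yang 1.513 tilt [-0.0012  0.0029] q7 1.55 gap 0.0091 t 29.8 F [-4.8817  1.3915  4.2276]
-0.0128 -0.0039 -0.0003 0.0027 -0.0013 0.0022 | rows 0.3 0.0
```

Emit:
{"method": "apply_moves", "body": {"motion": "1 -0.004 -0.001 0 0 0 0; 1 -0.008 -0.002 0 0 0 0; 1 -0.01 -0.003 0 0 0 0; 1 -0.012 -0.003 0 0 0 0; 1 -0.014 -0.003 0 0 0 0; 1 -0.014 -0.003 0 0 0 0; 1 -0.014 -0.003 0 0 0 0"}}

```text
clock: 30.45
tool_pos: [0.7065, 0.0446, 0.0395]
orientation: [0.0, 0.03, 1.0, -0.0]
wrist_force: [-5.2, 0.0, -1.0]
finger_gap: 0.0088
grasp_force: 39.8
```

```bash
python3 - <<'E'
from mv import *
inbay();go((bay(.066,.078,.0398),1.511))
E
```

```text
in bay 0.0683671536885525 0.07588383012853406
now [0.7065 0.0446 0.0395] yang 1.511 tilt [ 0.0003 -0.0001] q7 1.56 gap 0.0088 t 30.4 F [-5.2426  0.0381 -1.014 ]
0.0024 0.0021 -0.0003 -0.0001 0.0003 0.0002 | rows 0.1 0.0
```

Emit:
{"method": "apply_moves", "body": {"motion": "1 -0.002 0 0 0 0 0; 1 -0.004 0 0 0 0 0; 1 -0.004 0 0 0 0 0; 1 -0.004 0 0 0 0 0"}}

```text
clock: 30.85
tool_pos: [0.7065, 0.0447, 0.0395]
orientation: [-0.004, 0.03, 1.0, 0.0]
wrist_force: [-13.9, 0.7, 5.5]
finger_gap: 0.0089
grasp_force: 40.6
```

```bash
python3 - <<'E'
from mv import *
inbay()
E
```

```text
in bay 0.06838031868733763 0.07592507158213123
```

Tray 1 is hard against the stop. Releasing gently.

Emit:
{"method": "apply_moves", "body": {"motion": "1 0.003 0 0 0 0 0; 1 0.003 0 0 0 0 0; 0.4 0.003 0 0 0 0 0; 0.4 0.003 0 0 0 0 0; 0.4 0.003 0 0 0 0 0; 0.4 0.003 0 0 0 0 0; 0.4 0.003 0 -0.03 0 0 0; 0.4 0.003 0 -0.07 0 0 0; 0.4 0.003 0 -0.11 0 0 0; 0 0.003 0 -0.15 0 0 0; 0 0.003 0 -0.15 0 0 0; 0 0.003 0 -0.15 0 0 0"}}

```text
clock: 32.05
tool_pos: [0.71, 0.0444, 0.1927]
orientation: [0.005, 0.03, 1.0, 0.0]
wrist_force: [-0.7, 1.2, -1.0]
finger_gap: 0.0427
grasp_force: 0.0
```

```bash
python3 - <<'E'
from mv import *
t=snapshot("top");s=snapshot("scene");P0=cv2.imread("pics/top0.png")[:,:,::-1]
print(seg(P0,345,200,95,80),seg(t["image"],335,200,95,80))
uv=cm([[317,222],[86,246],[77,142],[308,123]],335,210,5)
p,r=fit([(t,RIM,uv)],(.4,-.25,1.65));print(p,r.ravel())
# old seg centre -> world vs new, for the shift
a=unproj(t,seg(P0,345,200,95,80)[:2],.03);b=unproj(t,seg(t["image"],335,200,95,80)[:2],.03);print("shift",b-a)
inbay()
l=pose(p,[[-.078,0,0]])[0];ang=p[2]-np.pi/2
go(((*l[:2],.19),ang),((*l[:2],.035),ang))
E
```

```text
(384.0091018676758, 240.08880996704102, 18.23766326904297, 42.750099182128906, 84.14398956298828, np.int32(771)) (374.4965515136719, 245.95862197875977, 18.27000617980957, 43.18365478515625, 85.2363510131836, np.int32(782))
[ 0.3897 -0.2415  1.6539] [ 0.5453  1.0594  0.1035  0.2459 -0.3862 -0.4983 -0.2306 -0.6341]
shift [[-0.0162  0.0268  0.    ]]
in bay 0.06994812454779106 0.07593579744203233
now [0.7081 0.0446 0.1892] yang 1.511 tilt [ 0.0031 -0.0003] q7 1.53 gap 0.0425 t 32.1 F [-0.4922  0.2853 -0.2514]
0.2897 -0.3818 -0.0016 0.0020 0.0025 1.3637 | rows 9.6 9.5
0.2902 -0.3818 0.1534 0.0020 0.0025 1.3637 | rows 10.1 9.5
```

Emit:
{"method": "apply_moves", "body": {"motion": "0 0.145 -0.19 0 0 0 0.95; 0 0.145 -0.19 0 0 0 0.95; 0 0.145 -0.19 0 0 0 0.95; 0 0.145 -0.19 0 0 0 0.95; 0 0.145 -0.19 0 0 0 0.95; 0 0.29 -0.382 0 0 0 0.95; 0 0.29 -0.382 0 0 0 0.95; 0 0.29 -0.382 0 0 0 0.95; 0 0.29 -0.382 0 0 0 0.95; 0 0.29 -0.382 0 0 0 0.95; 0 0.29 -0.382 0 0 0 0.95; 0 0.29 -0.382 0 0 0 0.95"}}

```text
clock: 33.35
tool_pos: [0.395, -0.3197, 0.1879]
orientation: [0.001, 0.505, 0.863, 0.001]
wrist_force: [0.3, 0.4, 0.1]
finger_gap: 0.0428
grasp_force: 0.0
```

```bash
python3 - <<'E'
from mv import *
p=(.3897,-.2415,1.6539);l=pose(p,[[-.078,0,0]])[0];ang=p[2]-np.pi/2
go(((*l[:2],.19),ang),((*l[:2],.034),ang));print(get_state()["q"])
E
```

```text
now [ 0.395  -0.3197  0.1879] yang 0.513 tilt [0.0034 0.0013] q7 1.34 gap 0.0428 t 33.4 F [0.3381 0.3959 0.1197]
-0.0002 0.0012 -0.0021 0.0035 -0.0002 0.4105 | rows 0.0 2.9
-0.0001 0.0007 0.1539 0.0035 -0.0002 0.4105 | rows 3.1 2.9
[ 0.1231  0.2885  0.6578  1.7154 -0.1913  1.2001  1.3433]
```

Rotate and descend to just above, then check before closing.

Emit:
{"method": "apply_moves", "body": {"motion": "0 0 0.001 0 0 0 0.41; 0 0 0.001 0 0 0 0.41; 0 0 0.001 0 0 0 0.41; 0 0 0.001 0 0 0 0.41; 0 0 0.001 0.03 0 0 0.41; 0 0 0.001 0.06 0 0 0.41; 0 0 0.001 0.09 0 0 0.41; 0 0 0.001 0.105 0 0 0.41; 0 0 0.001 0.105 0 0 0.41; 0 0 0.001 0.105 0 0 0.41"}}

```text
clock: 34.35
tool_pos: [0.3985, -0.3184, 0.084]
orientation: [0.002, 0.675, 0.738, 0.002]
wrist_force: [0.5, 0.2, 0.1]
finger_gap: 0.0428
grasp_force: 0.0
```

```bash
python3 - <<'E'
from mv import *
p=(.3897,-.2415,1.6539);l=pose(p,[[-.078,0,0]])[0];ang=p[2]-np.pi/2
go(((*l[:2],.034),ang));print(get_state()["q"])
E
```

```text
now [ 0.3985 -0.3184  0.084 ] yang 0.090 tilt [0.0048 0.0001] q7 1.03 gap 0.0428 t 34.4 F [0.4853 0.2034 0.0828]
-0.0006 -0.0027 0.0500 0.0046 0.0003 0.0067 | rows 1.0 0.1
[ 0.1154  0.4249  0.684   1.8474 -0.3235  0.9783  1.0287]
```

Emit:
{"method": "apply_moves", "body": {"motion": "0 -0.001 -0.003 0.02 0 0.003 0.006; 0 -0.001 -0.003 0.035 0 0.003 0.006; 0 -0.001 -0.003 0.045 0 0.003 0.006; 0 -0.001 -0.003 0.05 0 0.003 0.006; 0 -0.001 -0.003 0.05 0 0.003 0.006; 0 -0.001 -0.003 0.05 0 0.003 0.006; 1 -0.001 -0.003 0.05 0 0.003 0.006; 1 -0.001 -0.003 0.05 0 0.003 0.006; 1 -0.001 -0.003 0.05 0 0.003 0.006; 1 -0.001 -0.003 0.05 0 0.003 0.006; 1 -0.001 -0.003 0.05 0 0.003 0.006; 1 -0.001 -0.003 0.05 0 0.003 0.006"}}

```text
clock: 35.55
tool_pos: [0.396, -0.3207, 0.0348]
orientation: [0.002, 0.678, 0.735, 0.003]
wrist_force: [1.4, 1.8, 5.5]
finger_gap: 0.0089
grasp_force: 40.0
```

```bash
python3 - <<'E'
from mv import *
z=get_state()["tool_pos"][2]; a=1.511-np.pi
go(((.40,-.19,z),a),((*bay(-.18,-.078)[:2],z),a))
E
```

```text
now [ 0.396  -0.3207  0.0348] yang 0.081 tilt [0.0065 0.0021] q7 1.08 gap 0.0089 t 35.5 F [1.3964 1.7981 5.4611]
0.1300 0.0145 0.0003 0.0034 -0.0065 1.6345 | rows 2.6 11.4
0.2216 0.0715 0.0008 0.0034 -0.0065 1.6345 | rows 4.7 11.4
```

Emit:
{"method": "apply_moves", "body": {"motion": "1 0.01 0.003 0 0 0 0.07; 1 0.019 0.006 0 0 0 0.14; 1 0.029 0.009 0 0 0 0.21; 1 0.038 0.012 0 0 0 0.28; 1 0.048 0.015 0 0 0 0.35; 1 0.057 0.018 0 0 0 0.42; 1 0.067 0.022 0 0 0 0.49; 1 0.076 0.025 0 0 0 0.56; 1 0.086 0.028 0 0 0 0.63; 1 0.095 0.031 0 0 0 0.7; 1 0.105 0.034 0 0 0 0.77; 1 0.114 0.037 0 0 0 0.84; 1 0.124 0.04 0 0 0 0.91; 1 0.133 0.043 0 0 0 0.98; 1 0.133 0.043 0 0 0 0.98; 1 0.133 0.043 0 0 0 0.98"}}

```text
clock: 37.15
tool_pos: [0.4265, -0.1851, 0.0348]
orientation: [-0.0, 0.952, 0.307, 0.002]
wrist_force: [-2.8, -0.2, 5.0]
finger_gap: 0.0095
grasp_force: 40.1
```

```bash
python3 - <<'E'
from mv import *
z=get_state()["tool_pos"][2]; a=1.511-np.pi
go(((*bay(-.18,-.078)[:2],z),a));print(get_state()["q"])
E
```

```text
now [ 0.4265 -0.1851  0.0348] yang -0.946 tilt [0.0038 0.0018] q7 -0.07 gap 0.0095 t 37.1 F [-2.7861 -0.1875  5.0493]
0.0718 -0.0605 0.0002 -0.0006 -0.0041 0.6535 | rows 1.9 4.6
[-0.3425  0.4988  0.9265  2.0154 -0.5245  0.879  -0.0731]
```

Emit:
{"method": "apply_moves", "body": {"motion": "1 0.007 -0.006 0 0 0 0.065; 1 0.014 -0.012 0 0 0 0.13; 1 0.022 -0.018 0 0 0 0.195; 1 0.029 -0.024 0 0 0 0.26; 1 0.036 -0.03 0 0 0 0.325; 1 0.043 -0.036 0 0 0 0.39; 1 0.05 -0.042 0 0 0 0.455; 1 0.057 -0.048 0 0 0 0.52; 1 0.065 -0.054 0 0 0 0.585; 1 0.072 -0.0605 0 0 0 0.653; 1 0.072 -0.0605 0 0 0 0.653; 1 0.072 -0.0605 0 0 0 0.653; 1 0.072 -0.0605 0 0 0 0.653"}}

```text
clock: 38.45
tool_pos: [0.4501, -0.0933, 0.0348]
orientation: [-0.001, 1.0, -0.029, 0.002]
wrist_force: [-0.9, -1.2, 0.7]
finger_gap: 0.0095
grasp_force: 39.6
```

```bash
python3 - <<'E'
from mv import *
z=get_state()["tool_pos"][2]; a=1.511-np.pi
inbay();go(((*bay(-.04,-.078)[:2],z),a),((*bay(.058,-.078)[:2],z),a));print(get_state()["q"])
E
```

```text
in bay -0.1792994769358042 -0.07718537294083826
now [ 0.4501 -0.0933  0.0348] yang -1.629 tilt [0.0047 0.0028] q7 -0.83 gap 0.0095 t 38.5 F [-0.9023 -1.186   0.6988]
0.1393 0.0011 0.0006 -0.0030 -0.0043 0.0014 | rows 2.8 0.0
0.2373 0.0012 0.0011 -0.0030 -0.0043 0.0014 | rows 4.7 0.0
[-0.6652  0.5793  1.111   2.0329 -0.66    0.9378 -0.8293]
```

Emit:
{"method": "apply_moves", "body": {"motion": "1 0.015 0 0 0 0 0; 1 0.035 0 0 0 0 0; 1 0.055 0.001 0 0 0 0; 1 0.075 0.001 0 0 0 0; 1 0.095 0.001 0 0 0 0; 1 0.115 0.001 0 0 0 0; 1 0.13 0.001 0 0 0 0; 1 0.14 0.001 0 0 0 0; 1 0.14 0.001 0 0 0 0; 1 0.14 0.001 0 0 0 0"}}

```text
clock: 39.45
tool_pos: [0.5897, -0.1016, 0.0349]
orientation: [-0.002, 1.0, -0.029, 0.002]
wrist_force: [0.7, 0.1, -3.6]
finger_gap: 0.009
grasp_force: 39.0
```

```bash
python3 - <<'E'
from mv import *
z=get_state()["tool_pos"][2]; a=1.511-np.pi
inbay();go(((*bay(.058,-.078)[:2],z),a));print(get_state()["q"])
E
```

```text
in bay -0.03942889838693414 -0.07707521594498279
now [ 0.5897 -0.1016  0.0349] yang -1.629 tilt [0.0042 0.0039] q7 -0.91 gap 0.0090 t 39.5 F [ 0.7427  0.1191 -3.6083]
0.0974 0.0011 0.0004 -0.0039 -0.0038 0.0018 | rows 1.9 0.0
[-0.4868  0.7921  0.9979  1.6474 -0.7346  1.1163 -0.9121]
```

Emit:
{"method": "apply_moves", "body": {"motion": "1 0 0 0.001 0 0 0; 1 0.015 0 0.001 0 0 0; 1 0.03 0 0.0015 0 0 0; 1 0.045 0 0.0015 0 0 0; 1 0.06 0 0.0015 0 0 0; 1 0.07 0 0.0015 0 0 0; 1 0.08 0.001 0.0015 0 0 0; 1 0.09 0.001 0.0015 0 0 0; 1 0.095 0.001 0.0015 0 0 0; 1 0.098 0.001 0.0015 0 0 0; 1 0.098 0.001 0.0015 0 0 0"}}

```text
clock: 40.55
tool_pos: [0.6874, -0.1093, 0.0349]
orientation: [-0.001, 1.0, -0.029, 0.002]
wrist_force: [-2.8, 0.0, 2.1]
finger_gap: 0.0094
grasp_force: 39.8
```

```bash
python3 - <<'E'
from mv import *
a=1.511-np.pi
inbay();go((bay(.062,-.078,.034),a))
E
```

```text
in bay 0.05855858896534402 -0.0789260749173832
now [ 0.6874 -0.1093  0.0349] yang -1.630 tilt [0.0044 0.0026] q7 -1.01 gap 0.0094 t 40.5 F [-2.7816  0.0106  2.1416]
0.0034 -0.0009 0.0009 -0.0028 -0.0041 0.0009 | rows 0.1 0.0
```

Emit:
{"method": "apply_moves", "body": {"motion": "1 0.003 0 0 0 0 0; 1 0.005 0 0 0 0 0; 1 0.007 0 0 0 0 0; 1 0.008 0 0 0 0 0; 1 0.008 0 0 0 0 0; 1 0.008 0 0 0 0 0"}}

```text
clock: 41.15
tool_pos: [0.6879, -0.1096, 0.0348]
orientation: [-0.003, 1.0, -0.031, -0.006]
wrist_force: [-20.2, 2.2, 12.6]
finger_gap: 0.0096
grasp_force: 41.4
```

```bash
python3 - <<'E'
from mv import *
inbay()
E
```

```text
in bay 0.05905804647468743 -0.0791637121251919
```

Tray 3 is hard against the stop. Releasing.

Emit:
{"method": "apply_moves", "body": {"motion": "1 -0.007 0 0 0 0 0; 1 -0.007 0 0 0 0 0; 0.4 -0.007 0 0 0 0 0; 0.4 -0.007 0 0 0 0 0; 0.4 -0.007 0 0 0 0 0; 0.4 -0.007 0 0 0 0 0; 0.4 -0.007 0 -0.03 0 0 0; 0.4 -0.007 0 -0.07 0 0 0; 0.4 -0.007 0 -0.11 0 0 0; 0 -0.007 0 -0.16 0 0 0; 0 -0.007 0 -0.16 0 0 0; 0 -0.007 0 -0.16 0 0 0"}}

```text
clock: 42.35
tool_pos: [0.6891, -0.1102, 0.1968]
orientation: [-0.001, 1.0, -0.029, 0.005]
wrist_force: [-0.2, 0.1, -0.3]
finger_gap: 0.0428
grasp_force: 0.0
```

```bash
python3 - <<'E'
from mv import *
print(get_state()["q"])
k=bay(0,.25);a=1.514
go(((.52,.0,.22),0.),((*k[:2],.2),1.514-np.pi),((*k[:2],.2),1.514))
E
```

```text
[-0.3487  0.8084  1.0276  1.1229 -0.6744  1.526  -1.0954]
now [ 0.6891 -0.1102  0.1968] yang -1.629 tilt [0.0092 0.0019] q7 -1.10 gap 0.0428 t 42.4 F [-0.1859  0.0505 -0.2841]
-0.1750 -0.1002 -0.0246 0.0053 -0.0085 -1.5557 | rows 4.1 10.9
-0.0597 -0.3298 -0.0030 -0.0023 -0.0087 -0.0014 | rows 6.7 0.1
-0.0597 -0.3298 -0.0030 -0.0136 0.0036 2.9985 | rows 6.7 20.9
```

Emit:
{"method": "apply_moves", "body": {"motion": "0 -0.06 -0.33 0 0 -0.009 0; 0 -0.06 -0.33 0 0 -0.009 0; 0 -0.06 -0.33 0 0 -0.009 0; 0 -0.06 -0.33 0 0 -0.009 0; 0 -0.06 -0.33 0 0 -0.009 0; 0 -0.06 -0.33 0 0 -0.009 0; 0 -0.06 -0.33 0 0 -0.009 0; 0 -0.06 -0.33 0 0 -0.009 0; 0 -0.06 -0.33 0 0 -0.009 0; 0 -0.06 -0.33 0 0 -0.009 0; 0 -0.06 -0.33 0 0 -0.009 0"}}

```text
clock: 43.45
tool_pos: [0.6476, 0.2209, 0.1951]
orientation: [-0.001, 1.0, -0.031, -0.002]
wrist_force: [0.3, -0.4, -0.7]
finger_gap: 0.0426
grasp_force: 0.0
```

```bash
python3 - <<'E'
from mv import *
print(get_state()["q"])
go((bay(0,.25,.040),1.511-np.pi))
s=snapshot("scene");t=snapshot("top")
b=np.zeros((600,800,3),np.uint8);b[:,:400]=crop(s,120,185,80,120,5);b[:,400:]=crop(t,235,85,160,100,2.5)[:250].repeat(1,0)[:600].copy() if 0 else 0
b[:300,400:]=cv2.resize(crop(t,240,80,150,112,4),(400,300));b[300:,400:]=crop(s,180,200,80,60,5)
cv2.imwrite("pics/fin.png",b)
E
```

```text
[-0.8619  0.8019  1.0565  1.1611 -0.679   1.5286 -1.5686]
now [0.6476 0.2209 0.1951] yang -1.633 tilt [-0.0049  0.0024] q7 -1.57 gap 0.0426 t 43.5 F [ 0.3223 -0.3566 -0.6704]
0.0017 -0.0013 0.1551 -0.0020 0.0048 -0.0025 | rows 3.1 0.0
```

View pics/fin.png

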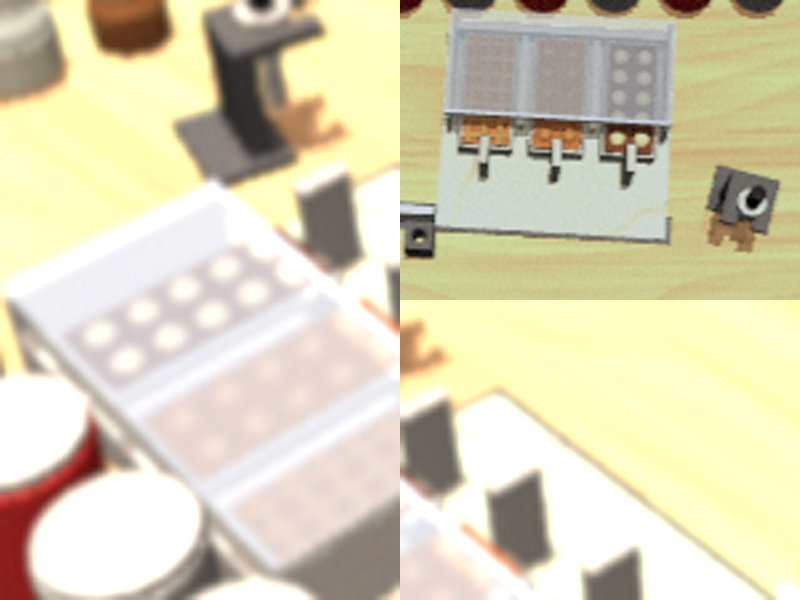

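All three trays are home under the glass, lugs in front (top panel, around (483,160), (555,165), (628,165)), and the pin hangs in its rest at (752,197). Shutting the gate.

Emit:
{"method": "apply_moves", "body": {"motion": "0 0.002 -0.001 0.04 0 0.004 -0.002; 0 0.002 -0.001 0.08 0 0.004 -0.002; 0 0.002 -0.001 0.11 0 0.004 -0.002; 0 0.002 -0.001 0.13 0 0.004 -0.002; 0 0.002 -0.001 0.145 0 0.004 -0.002; 0 0.002 -0.001 0.154 0 0.004 -0.002; 0 0.002 -0.001 0.154 0 0.004 -0.002; 0 0.002 -0.001 0.154 0 0.004 -0.002; 1 0.002 -0.001 0.154 0 0.004 -0.002; 1 0.002 -0.001 0.154 0 0.004 -0.002; 1 0.002 -0.001 0.154 0 0.004 -0.002; 1 0.002 -0.001 0.154 0 0.004 -0.002; 1 0.002 -0.001 0.154 0 0.004 -0.002; 1 0.002 -0.001 0.154 0 0.004 -0.002"}}

```text
clock: 44.95
tool_pos: [0.6497, 0.2226, 0.0431]
orientation: [-0.0, 1.0, -0.029, 0.001]
wrist_force: [-2.7, -3.9, 5.8]
finger_gap: 0.0146
grasp_force: 39.3
```

```bash
python3 - <<'E'
from mv import *
inbay();a=1.511-np.pi
go((bay(0,.25,.040),a),(bay(0,0,.040),a),(bay(0,-.003,.040),a))
E
```

```text
in bay 0.0009640895706074445 0.2500987285319769
now [0.6497 0.2226 0.0431] yang -1.629 tilt [0.0017 0.0008] q7 -1.48 gap 0.0146 t 45.0 F [-2.681  -3.862   5.7562]
-0.0010 0.0001 0.0031 -0.0009 -0.0015 0.0018 | rows 0.1 0.0
-0.0015 0.2501 0.0029 -0.0009 -0.0015 0.0018 | rows 5.0 0.0
-0.0015 0.2531 0.0029 -0.0009 -0.0015 0.0018 | rows 5.1 0.0
```

Emit:
{"method": "apply_moves", "body": {"motion": "1 -0.001 0.01 0 0 0 0; 1 -0.001 0.03 0 0 0 0; 1 -0.001 0.05 0 0 0 0; 1 -0.001 0.07 0 0 0 0; 1 -0.001 0.09 0 0 0 0; 1 -0.001 0.11 0 0 0 0; 1 -0.001 0.13 0 0 0 0; 1 -0.001 0.15 0 0 0 0; 1 -0.001 0.17 0 0 0 0; 1 -0.001 0.19 0 0 0 0; 1 -0.001 0.21 0 0 0 0; 1 -0.001 0.225 0 0 0 0; 1 -0.001 0.235 0 0 0 0; 1 -0.001 0.245 0 0 0 0; 1 -0.001 0.25 0 0 0 0; 1 -0.001 0.252 0 0 0 0; 1 -0.001 0.253 0 0 0 0; 1 -0.001 0.253 0 0 0 0; 1 -0.001 0.253 0 0 0 0"}}

```text
clock: 46.85
tool_pos: [0.6346, -0.027, 0.043]
orientation: [-0.003, 1.0, -0.028, 0.001]
wrist_force: [-3.0, 0.2, 10.8]
finger_gap: 0.0146
grasp_force: 40.1
```

```bash
python3 - <<'E'
from mv import *
inbay();go()
E
```

```text
in bay 0.0008562959709976544 3.573288009113365e-05
now [ 0.6346 -0.027   0.043 ] yang -1.626 tilt [0.0023 0.005 ] q7 -1.07 gap 0.0146 t 46.9 F [-2.9562  0.1644 10.7803]
```

Emit:
{"method": "apply_moves", "body": {"motion": "1 0 0.002 0 0 0 0; 1 0 0.003 0 0 0 0; 1 0 0.003 0 0 0 0; 1 0 0.003 0 0 0 0"}}

```text
clock: 47.25
tool_pos: [0.6345, -0.027, 0.043]
orientation: [-0.005, 1.0, -0.027, 0.001]
wrist_force: [-3.0, 5.0, 12.1]
finger_gap: 0.0142
grasp_force: 40.5
```

```bash
python3 - <<'E'
from mv import *
inbay();go()
E
```

```text
in bay 0.0008349429422281818 4.161557278743267e-05
now [ 0.6345 -0.027   0.043 ] yang -1.624 tilt [0.0019 0.0091] q7 -1.06 gap 0.0142 t 47.2 F [-2.9714  4.9502 12.0534]
```

The gate is against its stop, fully shut. Releasing without dragging, then rising.

Emit:
{"method": "apply_moves", "body": {"motion": "1 0 -0.003 -0.001 0 0 0; 0.4 0 -0.003 -0.001 0 0 0; 0.4 0 -0.003 -0.001 0 0 0; 0.4 0 -0.003 -0.001 0 0 0; 0.3 0 -0.003 -0.001 0 0 0; 0.3 0 -0.003 -0.03 0 0 0; 0.3 0 -0.003 -0.07 0 0 0; 0.3 0 -0.003 -0.11 0 0 0; 0.3 0 -0.003 -0.16 0 0 0; 0.3 0 -0.003 -0.16 0 0 0; 0.3 0 -0.003 -0.16 0 0 0; 0.3 0 -0.003 -0.16 0 0 0"}}

```text
clock: 48.45
tool_pos: [0.6329, -0.0277, 0.1991]
orientation: [-0.002, 1.0, -0.028, -0.001]
wrist_force: [0.7, 0.6, -0.8]
finger_gap: 0.0297
grasp_force: 0.0
```

```bash
python3 - <<'E'
from mv import *
go()
# gate knob check vs initial scene image (dark blob near the knob)
a=cv2.imread("pics/scene0.png",0);b=cv2.cvtColor(snapshot("scene")["image"],cv2.COLOR_RGB2GRAY)
u=proj(snapshot("scene"),bay(0,0,.055))[0].astype(int)
for im in(a,b):
    c=im[u[1]-9:u[1]+9,u[0]-7:u[0]+8];y,x=np.where(c<60);print(len(x),x.mean(),y.mean())
E
```

```text
now [ 0.6329 -0.0277  0.1991] yang -1.627 tilt [-0.0026  0.0042] q7 -1.16 gap 0.0297 t 48.5 F [ 0.7003  0.5897 -0.7511]
53 7.30188679245283 10.773584905660377
56 7.607142857142857 11.285714285714286
```

```bash
python3 - <<'E'
from mv import *
a=cv2.imread("pics/scene0.png")
b=np.mean([snapshot("scene")["image"] for _ in range(6)],0)[:,:,::-1].astype(np.uint8);d=snapshot("scene")
for nm,P in(("gate far end",bay(0,-.12,.02)),("gate near end",bay(-.02,.13,.045)),("knob",bay(0,0,.06)),("static rest base",rest(.02,.02,0)),("bay wall",bay(.15,-.12,.05))):
    u=proj(d,P)[0].astype(int);sl=np.s_[u[1]-10:u[1]+10,u[0]-10:u[0]+10]
    A,B=[cv2.cvtColor(i,cv2.COLOR_BGR2GRAY)[sl].astype(np.float32) for i in(a,b)]
    print(nm,cv2.phaseCorrelate(A,B,cv2.createHanningWindow((20,20),cv2.CV_32F)))
E
```

```text
gate far end ((0.10357758161728725, -0.15241479415499093), 0.9434176552295684)
gate near end ((0.07627277355317119, -0.1630382689953258), 1.044204030930996)
knob ((0.3642195212589048, 0.4214043588919676), 0.898428213596344)
static rest base ((0.182985648543335, -0.07486416555581954), 0.882513213455677)
bay wall ((0.0564684605613639, 0.03305758016882443), 1.0123835587501526)
```

```bash
python3 -c "
from cell import *
print(close_job())"
```

```text
the job is handed in; nothing more can be done
None
```

The job is handed in at about 49 s on the robot's clock: the pin hangs in the rest, all three trays are home under the glass, and the gate is fully shut; no verdict came back.

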